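# Lever up a heavy bench supply and pack its front edge

## Robot

A 6-joint arm with a two-finger parallel gripper is mounted at the origin on the work surface. World frame = base frame: x ahead of the robot, y to its left, z up, the work surface at z = 0. Lengths are in m, angles in degrees, forces in N, time in s.
With the tool pointing down it reaches from about 0.4 to 0.825 m from the base axis. Payload 7 kg.
Tool frame: the origin (TCP) lies between the finger pads; the fingertips stand 22 mm ahead of it and the grasp point (between the pads) lies 3 mm ahead of it; z points along the fingers, y is the line along which they close (so a half turn about z gives the same grasp; the last joint's range is limited). The gripper opens to 88 mm and grips with 3 to 60 N. Pads are 19 mm wide; open, the fingers measure 130 mm over their backs; the gripper's body (78 mm by 193 mm) begins 47 mm behind the grasp point.
Start: joints at [90.304, 20.546, 0.682, 0, -70.136, -16.507], TCP at [0.188, 0.648, 0.249] pointing down, gripper open.
Joint ranges: [-176.03, 176.03], [-82.01, 121.73], [-58.28, 71.71], [-173.87, 95.51], [-174.79, -0.11], [-173.66, 173.66]. Speed limits (degrees/s): [136.94, 136.94, 172.46, 180, 180, 180].

## Interface

Orientations are given as [roll, pitch, yaw] about the fixed x, y, z axes, in that order (R = Rz(yaw) Ry(pitch) Rx(roll)).
In Python, from plant import ctrl gives the robot as it stands.
- The arm moves only by the tool apply_moves, never from a script. Its argument "targets" is a list of rows, each an object with "travel": the shift along the tool's x, y, z in mm, a list of three; "roll": the turn about the tool's z in degrees; "jaw": the finger opening in mm, from 0 to 87.6. In form: [{"travel": [tx, ty, tz], "roll": roll, "jaw": jaw}, ...]. A call has 1 to 10 rows; each row shifts and turns the commanded pose from where the row before left it, along the tool's axes as they then stand; what a row does not reach is not made up. A row lasts 1/10 s, in which the tool goes at most 50 mm and 8.59 degrees, less where a joint would pass 70% of its speed; a pose out of reach is approached as far as the arm can. A call with a gripper value outside its range is refused whole. The fingers move at their own pace and stop on an object; the grip force is fixed at half the most. Time passes only in rows, so rows that do not move let the fingers close. It gives the time, the measured TCP pose, the force, the opening and the grip force at its end, in the units of the state.
- ctrl.get_obs(): the state, without advancing time (a new reading comes with each control period).
- ctrl.snapshot(name): name is "scene" or "top" or "wrist"; returns the picture (480x640x3 uint8, red, green, blue); there is no depth.
- ctrl.calibration(name): a dict with "K" (3x3 intrinsics, pixels), "extrinsics" (4x4, takes a point from camera to world coordinates); the wrist camera has in their place "hand_eye" (4x4, takes a point from camera to tool coordinates, whose origin is the TCP and whose axes are the flange's). Camera axes: x right, y down, z forward; pixel columns grow to the right and rows downward; lengths in m; the calibration is good to about 2 mm. A picture is of the moment at which its call begins: read the wrist's pose just before it. calibration takes no time and is no camera call.
- ctrl.close_job(): hands the job in; it is judged then, once.
The state is a dict: "clock": time; "joint_pos": joint angles; "qvel": joint speeds; "tau": joint torques, N m; "tool_pos": TCP position; "orientation": TCP orientation; "force": force on the tool from outside, world axes, zero at the start; "moment": the same for the moment, N m; "opening": finger opening in m; "gripper_force": force on a finger pad.
Only numpy, scipy, OpenCV 4.12 (cv2) and the standard library are available. Lean on these libraries where they do the work, as an engineer would, in place of code of your own. Each camera call takes 0.05 s, during which the arm holds its last target. There are 200 camera calls.

## Task

Raise the front edge of the heavy bench supply onto its two packing shoes so that air can get under it: lay the pry bar over the blue fulcrum block with its toe under the orange lug, and drop solder reels over the bar's upright pin, one on the other, until their weight alone keeps the front edge levered up. Slide both shoes well in under the raised front edge, one on each side of the lug; then take the reels off the bar and put every reel on the bench on a pin of its own on the wooden stand, and lay the bar back along its green mat, so that the supply rests on the shoes. Do not lift or shove the supply by hand, and leave the other things on the bench alone.

Things in the scene. Friction and masses are not known exactly. Their poses are not given: they have to be found in the camera images.
- unit: The heavy bench supply, a loose grey steel box about 7 kg, 200 (x) x 160 (y) x 170 (z) mm, flat underside. Origin at the centre of its underside; its front (with the lug and dark panel) faces its own -y. When levered it tips up about its rear (+y) lower edge, sliding 10 to 20 mm forwards, by up to about 0.1 rad (front edge about 14 mm up); on the shoes it rests at about 0.06 rad. It takes two reels on the bar's pin to lift it.
- unit_lug (a point): Centre of the flat underside of the orange jacking lug on the middle of the supply's front face: 98 mm above the supply's underside. The lug is 48 mm wide (x), 10 mm thick and sticks out 28 mm from the face, so that it reaches 14 mm either way from this point in y. Axes as the supply's.
- fulcrum_top (a point): Top of the blue fulcrum block (screwed to the bench), 80 mm above the bench, the middle of its rounded steel ridge. The block is 54 mm wide (its x) and 40 mm long (its y, the way the bar is to lie, towards the supply); two cheeks, 42 mm apart inside and 9 mm higher than the ridge, guide the bar. It stands about 83 mm in front of the supply's face.
- bar_grip (a point): Centre of the black rubber grip block on the yellow pry bar, near the bar's balance point. The block is 60 mm long (x), 24 mm wide (y), 34 mm high. The bar is 340 x 32 x 12 mm, 0.6 kg, its x runs to the toe, z up; this point is 29 mm above the bar's underside and 158 mm from the toe end.
- bar_toe (a point): Middle of the upper edge of the bar's steel-coloured toe end, 12 mm above the bar's underside. Lay the bar with the toe about 20 mm under the lug: the fulcrum then comes about 75 mm from the toe, and a level bar on the ridge clears the lug by 6 mm. Once let go, the tail sinks until the toe meets the lug; with two reels on it sinks to the bench (slope about 0.31 rad).
- bar_pin (a point): Foot of the upright steel pin on the bar's top face, 135 mm behind the bar's middle (305 mm from the toe). The pin is 14 mm thick and 66 mm high along the bar's z, and leans with the bar; two reels stack on it.
- mat_center (a point): Centre of the thin green mat (360 x 70 x 2 mm, fixed) on which the bar lies at the start and at the end; its x runs along its length. The bar lies with its middle here (the grip block 12 mm from its middle, towards the toe); toe either way round.
- shoe0_tab (a point): Grip point near the top of the upright red tab (34 mm along x, 20 mm wide in y, rising to 64 mm above the bench; this point lies 16 mm below its top) on packing shoe 0, an aluminium strip 160 x 30 x 8 mm, 0.15 kg; it is 48 mm above the shoe's underside and 142 mm from its nose; x points to the nose. The nose goes about 33 mm in under the supply's front edge, 76 mm to one side of the lug's middle.
- shoe0_nose (a point): Middle of the nose end of shoe 0 (half-way up its 8 mm), the end that goes under the supply.
- shoe1_tab (a point): Grip point near the top of the upright red tab (34 mm along x, 20 mm wide in y, rising to 64 mm above the bench; this point lies 16 mm below its top) on packing shoe 1, an aluminium strip 160 x 30 x 8 mm, 0.15 kg; it is 48 mm above the shoe's underside and 142 mm from its nose; x points to the nose. The nose goes about 33 mm in under the supply's front edge, 76 mm to one side of the lug's middle.
- shoe1_nose (a point): Middle of the nose end of shoe 1 (half-way up its 8 mm), the end that goes under the supply.
- reel0_center (a point): Centre of the solder reel with blue flanges: a cylinder 60 mm in diameter, 45 mm high, 0.75 kg, standing on end, with a 24 mm hole along its z right through. May be absent (2 or 3 reels are on the bench).
- reel1_center (a point): Centre of the solder reel with white flanges: a cylinder 60 mm in diameter, 45 mm high, 0.75 kg, standing on end, with a 24 mm hole along its z right through. May be absent (2 or 3 reels are on the bench).
- reel2_center (a point): Centre of the solder reel with orange flanges: a cylinder 60 mm in diameter, 45 mm high, 0.75 kg, standing on end, with a 24 mm hole along its z right through. May be absent (2 or 3 reels are on the bench).
- stand_pin0 (a point): Foot of pin 0 of the fixed wooden reel stand, 12 mm above the bench; the pin is 14 mm thick and 36 mm high. The three pins stand 80 mm apart in a row along the stand's x.
- stand_pin1 (a point): Foot of pin 1 of the fixed wooden reel stand, 12 mm above the bench; the pin is 14 mm thick and 36 mm high. The three pins stand 80 mm apart in a row along the stand's x.
- stand_pin2 (a point): Foot of pin 2 of the fixed wooden reel stand, 12 mm above the bench; the pin is 14 mm thick and 36 mm high. The three pins stand 80 mm apart in a row along the stand's x.
- meter: A bystander, to be left alone: yellow multimeter, 90 x 190 x 35 mm. Origin at its underside.
- keypad: A bystander, to be left alone: black keypad, 50 x 150 x 22 mm. Origin at its underside.
- battery: A bystander, to be left alone: blue battery pack, 100 x 45 x 35 mm. Origin at its underside.

How it is judged (in metres and radians):
On the way, in this order (a step that is already met when the one before it is completed fails the run):
1. the bar lies over the fulcrum with its toe under the lug, let go (y of bar_toe in the frame of unit_lug above -0.01 m and x of bar_toe in the frame of unit_lug between -0.024 and 0.024 m and z of bar_toe in the frame of unit_lug below 0.004 m and contact force between bar and fulcrum above 1 N and contact force between each of the fingers, the arm and bar below 0.5 N), for 0.2 s.
2. the front edge is levered up by the weight of the reels on the bar's pin alone (all of step 1 and angle between unit's own z axis and vertical above 0.065 rad and contact force between each of the fingers, the arm and reel0 below 0.5 N and contact force between each of the fingers, the arm and reel1 below 0.5 N and contact force between each of the fingers, the arm and reel2 below 0.5 N and contact force between each of the arm, the fingers and unit below 0.5 N), for 0.5 s.
3. both shoes are under the raised front edge, one on each side of the lug (((y of each of shoe0_nose, shoe1_nose in the frame of unit above -0.06 m and x of shoe0_nose in the frame of unit between 0.035 and 0.1 m and height (world z) of each of shoe0_nose, shoe1_nose below 0.012 m and x of shoe1_nose in the frame of unit between -0.1 and -0.035 m) or (y of each of shoe0_nose, shoe1_nose in the frame of unit above -0.06 m and x of shoe0_nose in the frame of unit between -0.1 and -0.035 m and height (world z) of each of shoe0_nose, shoe1_nose below 0.012 m and x of shoe1_nose in the frame of unit between 0.035 and 0.1 m))), for 0.2 s.
At the end, for the whole second after the job is handed in: Both shoes 20 mm or more under the front edge, either side of the lug (35 to 100 mm from its middle); supply at rest on them, tipped 0.045-0.12 rad; bar flat on its mat (grip within 45 mm of its centre, 0.2 rad); every reel upright and down on its own stand pin (10 mm) (((y of each of shoe0_nose, shoe1_nose in the frame of unit above -0.06 m and x of shoe0_nose in the frame of unit between 0.035 and 0.1 m and height (world z) of each of shoe0_nose, shoe1_nose below 0.012 m and x of shoe1_nose in the frame of unit between -0.1 and -0.035 m) or (y of each of shoe0_nose, shoe1_nose in the frame of unit above -0.06 m and x of shoe0_nose in the frame of unit between -0.1 and -0.035 m and height (world z) of each of shoe0_nose, shoe1_nose below 0.012 m and x of shoe1_nose in the frame of unit between 0.035 and 0.1 m)) and angle between unit's own z axis and vertical between 0.045 and 0.12 rad and linear speed of unit below 0.02 m/s and horizontal distance between bar_grip and mat_center below 0.045 m and angle between the x axis of bar_grip and the x axis of mat_center, either way round below 0.2 rad and height (world z) of bar_grip below 0.038 m and angle between bar_grip's own z axis and vertical below 0.1 rad and ((horizontal distance between reel0_center and stand_pin0 below 0.01 m and height (world z) of reel0_center below 0.04 m and angle between reel0_center's own z axis and vertical below 0.12 rad) or (horizontal distance between reel0_center and stand_pin1 below 0.01 m and height (world z) of reel0_center below 0.04 m and angle between reel0_center's own z axis and vertical below 0.12 rad) or (horizontal distance between reel0_center and stand_pin2 below 0.01 m and height (world z) of reel0_center below 0.04 m and angle between reel0_center's own z axis and vertical below 0.12 rad)) and ((horizontal distance between reel1_center and stand_pin0 below 0.01 m and height (world z) of reel1_center below 0.04 m and angle between reel1_center's own z axis and vertical below 0.12 rad) or (horizontal distance between reel1_center and stand_pin1 below 0.01 m and height (world z) of reel1_center below 0.04 m and angle between reel1_center's own z axis and vertical below 0.12 rad) or (horizontal distance between reel1_center and stand_pin2 below 0.01 m and height (world z) of reel1_center below 0.04 m and angle between reel1_center's own z axis and vertical below 0.12 rad)) and ((horizontal distance between reel2_center and stand_pin0 below 0.01 m and height (world z) of reel2_center below 0.04 m and angle between reel2_center's own z axis and vertical below 0.12 rad) or (horizontal distance between reel2_center and stand_pin1 below 0.01 m and height (world z) of reel2_center below 0.04 m and angle between reel2_center's own z axis and vertical below 0.12 rad) or (horizontal distance between reel2_center and stand_pin2 below 0.01 m and height (world z) of reel2_center below 0.04 m and angle between reel2_center's own z axis and vertical below 0.12 rad))); the robot touches nothing.
It fails at once if the supply is shoved more than 40 mm (distance of unit from where it was at the start of the episode above 0.04 m).
It fails at once if the robot pushes or lifts the supply itself with more than 15 N (contact force between any of the fingers, the arm and unit above 15 N).
It fails at once if another thing on the bench is moved more than 40 mm (distance of any of meter, keypad, battery from where it was at the start of the episode above 0.04 m).
Of reel0, reel1, reel2 only 2 to 3 are there at a start; the rules pass over those that are not, and their reading is None.
At some moment in a run one of reel0, reel1, reel2 may be knocked a few centimetres aside while the robot is not near it.
It also fails if it takes over 210 s, if anything falls off the work surface, if the arm or the gripper's body presses on something with over 40 N, if the wrist force passes 120 N, or if a joint passes its speed limit or range.

## Working session

There is one attempt and no reset: what is moved stays moved. The work goes in short steps, Python scripts to look and compute and a tool call to move; the robot and the scene stay as the last step left them, time stands still between calls to the robot, and variables do not carry over. Pictures are saved under pics/ and viewed, at most 14 in all, crops included, and the job is handed in when it is done.

Besides the shell and the picture viewer there is one more tool, called after "Request:" as name(argument=value, ...), one argument or row to a line, values as JSON. apply_moves: Moves the arm, as the interface text tells. Its arguments: {"type":"object","properties":{"targets":{"type":"array","items":{"type":"object","properties":{"travel":{"type":"array","items":{"type":"number"}},"roll":{"type":"number"},"jaw":{"type":"number"}}}}},"required":["targets"]}

```bash
ls; mkdir -p pics; python3 - <<'E'
from plant import ctrl
import cv2,numpy as np
print(ctrl.get_obs())
for n in("scene","top","wrist"):
    im=ctrl.snapshot(n);cv2.imwrite(f"pics/{n}0.png",im[:,:,::-1]);c=ctrl.calibration(n);print(n,{k:np.round(v,4).tolist() for k,v in c.items()})
E
```

```text
pics
{'clock': 0.0, 'joint_pos': array([ 9.03045920e+01,  2.05932997e+01,  6.33362214e-01, -1.91475904e-02,
       -7.01366043e+01, -1.65084568e+01]), 'qvel': array([ 0.07624576, -0.0420192 , -0.11756502, -0.03740829,  0.01634759,
        0.12269883]), 'tau': array([ 2.82479086e-04, -5.82724750e+01,  2.93055439e+01,  6.99741125e+00,
        6.92023285e-03, -1.56121405e-04]), 'tool_pos': array([0.18824727, 0.64774244, 0.24760155]), 'orientation': array([ 1.79902323e+02, -1.01777536e-02, -1.62103772e+01]), 'force': array([ 0.4375915 , -0.10119591,  1.04707973]), 'moment': array([-0.08404201, -0.01771134,  0.00618779]), 'gripper_force': 0.0, 'opening': 0.0873665431833422}
scene {'K': [[480.6111, 0.0, 323.539], [0.0, 480.6111, 235.7522], [0.0, 0.0, 1.0]], 'extrinsics': [[0.1757, 0.8535, -0.4905, 1.1128], [0.9844, -0.1465, 0.0977, -0.1258], [0.0115, -0.5, -0.8659, 1.1032], [0.0, 0.0, 0.0, 1.0]]}
top {'K': [[559.9614, 0.0, 328.3005], [0.0, 559.9614, 242.7088], [0.0, 0.0, 1.0]], 'extrinsics': [[-0.0079, -0.9925, 0.122, 0.3521], [-0.9998, 0.0058, -0.0176, 0.0138], [0.0167, -0.1221, -0.9924, 1.4558], [0.0, 0.0, 0.0, 1.0]]}
wrist {'K': [[341.6607, 0.0, 320.1991], [0.0, 341.6607, 239.4746], [0.0, 0.0, 1.0]], 'hand_eye': [[0.0004, -0.9641, -0.2656, 0.0709], [1.0, 0.0002, 0.001, -0.0005], [-0.0009, -0.2656, 0.9641, -0.1357], [0.0, 0.0, 0.0, 1.0]]}
```

View pics/top0.png

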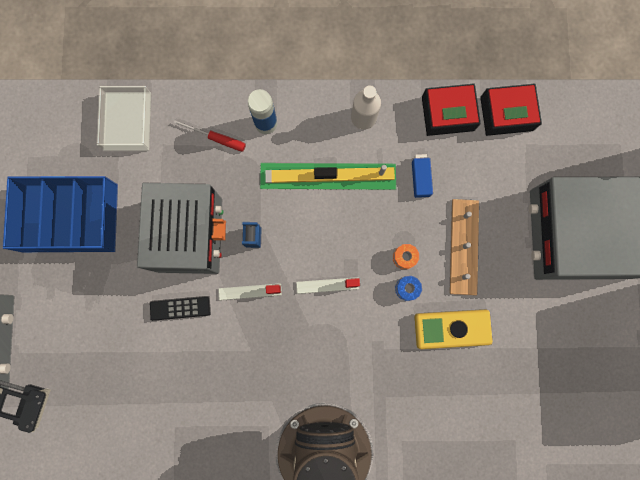

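View pics/scene0.png

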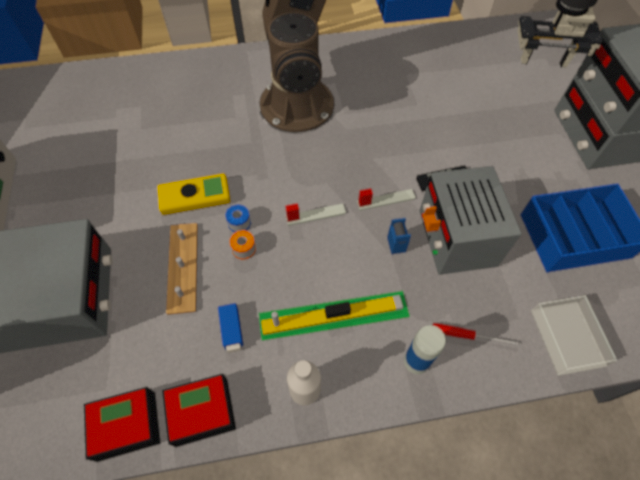

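The top view shows the supply at (178,226) with its lug (218,229) facing right (-y), the fulcrum (251,235) and the bar on its mat (toe at left 268,176, pin at 382,170). The shoe tabs are at (273,289) and (352,283), both with noses to the left. There are two reels, orange (406,256) and blue (409,288); the stand pins are at (468,214), (467,245) and (466,276).

```bash
cat > h.py <<'E'
from plant import ctrl
import cv2,numpy as np
from scipy.spatial.transform import Rotation as Rn
def pose():
    o=ctrl.get_obs();T=np.eye(4);T[:3,:3]=Rn.from_euler('xyz',o['orientation'],degrees=True).as_matrix();T[:3,3]=o['tool_pos'];return T
def snap(n):
    c=ctrl.calibration(n);T=pose()@c['hand_eye'] if n=='wrist' else c['extrinsics']
    return cv2.cvtColor(ctrl.snapshot(n),cv2.COLOR_RGB2BGR),c['K'],T
def cast(uv,z,K,T):
    uv=np.atleast_2d(np.asarray(uv,float));d=np.c_[uv,np.ones(len(uv))]@np.linalg.inv(K).T@T[:3,:3].T
    return (T[:3,3]+d*((z-T[2,3])/d[:,2])[:,None])[:,:2]
def proj(p,K,T):
    q=np.linalg.inv(T)@np.r_[p,1];q=K@q[:3];return q[:2]/q[2]
def blobs(im,lo,hi,a=30):
    m=cv2.inRange(cv2.cvtColor(im,cv2.COLOR_BGR2HSV),np.array(lo),np.array(hi))
    cs=[c for c in cv2.findContours(m,cv2.RETR_EXTERNAL,2)[0] if cv2.contourArea(c)>a]
    return sorted(cs,key=cv2.contourArea,reverse=True)
def axis(c,z,K,T):  # centre, long-side angle (deg, world), size in mm of a contour on plane z
    w=(cast(c.reshape(-1,2),z,K,T)*1000).astype(np.float32);(cx,cy),(a,b),t=cv2.minAreaRect(w)
    if b>a:t+=90;a,b=b,a
    return np.round([cx,cy,(t+90)%180-90,a,b],1)
def go(p,yaw=None):  # travel needed (mm) to world target in tool axes, and roll
    T=pose();return np.round(1000*T[:3,:3].T@(np.array(p)-T[:3,3]),1)
E
python3 - <<'E'
from h import *
im,K,T=snap("top")
D=dict(bar=((24,120,100),(32,255,255),.014),mat=((45,100,60),(75,255,255),.002),blue=((100,120,60),(118,255,255),.045),orange=((5,170,120),(16,255,255),.045),red=((0,170,120),(4,255,255),.064))
for n,(lo,hi,z) in D.items():
    for c in blobs(im,lo,hi):
        u=c.reshape(-1,2).mean(0); print(n,u.round(),axis(c,z,K,T))
for n,u,z in[("pinL",(468,214),.048),("pinM",(467,245),.048),("pinR",(466,276),.048),("fulc",(251,235),.085),("shoeA nose",(218,293),.008),("shoeB nose",(296,287),.008),("unitcorners",(141,183),.17),("",(210,183),.17),("",(214,267),.17),("",(138,267),.17),("grip",(325,173),.048),("pinbar",(382,170),.08)]: print(n,cast(u,z,K,T).round(3))
E
```

```text
mat [327. 170.] [710.7 -11.9  89.8 358.7  67.9]
mat [432. 328.] [ 305.1 -280.3   11.8   53.6   37.9]
blue [ 59. 199.] [604.9 667.9  89.7 279.4 193. ]
blue [422. 177.] [ 695.1 -254.1    2.9  102.7   48. ]
blue [408. 288.] [ 409.5 -213.5   89.6   60.9   60.3]
blue [252. 238.] [548.3 184.5  -2.5  58.6  44.4]
blue [264. 121.] [844.  152.9 -78.9  57.2  42.5]
orange [406. 258.] [ 489.3 -208.    -1.3   58.8   56. ]
orange [218. 228.] [562.3 268.6   0.8  51.9  30.4]
red [453. 106.] [ 880.4 -336.5  -84.2  119.9   99.9]
red [514. 105.] [ 880.2 -496.2  -84.2  120.2  100.1]
red [225. 140.] [787.7 248.4  70.9  96.8  20.6]
red [274. 288.] [409.7 128.2 -89.7  32.1  17.3]
red [352. 283.] [423.4 -69.5 -81.3  31.1  17.9]
pinL [[ 0.597 -0.369]]
pinM [[ 0.517 -0.364]]
pinR [[ 0.438 -0.358]]
fulc [[0.541 0.18 ]]
shoeA nose [[0.402 0.273]]
shoeB nose [[0.416 0.072]]
unitcorners [[0.653 0.427]]
 [[0.652 0.266]]
 [[0.456 0.254]]
 [[0.457 0.427]]
grip [[ 0.706 -0.004]]
pinbar [[ 0.705 -0.147]]
```

Request:
apply_moves(
  targets=[
    {"travel": [0, 0, -12], "roll": 7.4, "jaw": 87},
    {"travel": [0, 0, -12], "roll": 7.4, "jaw": 87},
    {"travel": [0, 0, -12], "roll": 7.4, "jaw": 87},
    {"travel": [0, 0, -12], "roll": 7.4, "jaw": 87},
    {"travel": [0, 0, -12], "roll": 7.4, "jaw": 87},
    {"travel": [0, 0, -12], "roll": 7.4, "jaw": 87},
    {"travel": [0, 0, -12], "roll": 7.4, "jaw": 87},
    {"travel": [0, 0, 0], "roll": 7.4, "jaw": 87},
    {"travel": [0, 0, 0], "roll": 7.4, "jaw": 87},
    {"travel": [0, 0, 0], "roll": 7.4, "jaw": 87},
  ],
)

```text
clock: 1.2
tool_pos: [0.1883, 0.648, 0.3324]
orientation: [180.0, -0.0, -90.5]
force: [-0.7, -0.0, -0.1]
opening: 0.0868
gripper_force: 0.0
```

Request:
apply_moves(
  targets=[
    {"travel": [30, -34, 0], "roll": 0, "jaw": 87},
    {"travel": [30, -34, 0], "roll": 0, "jaw": 87},
    {"travel": [30, -34, 0], "roll": 0, "jaw": 87},
    {"travel": [30, -34, 0], "roll": 0, "jaw": 87},
    {"travel": [30, -34, 0], "roll": 0, "jaw": 87},
    {"travel": [30, -34, 0], "roll": 0, "jaw": 87},
    {"travel": [30, -34, 0], "roll": 0, "jaw": 87},
    {"travel": [30, -34, 0], "roll": 0, "jaw": 87},
    {"travel": [30, -34, 0], "roll": 0, "jaw": 87},
    {"travel": [30, -34, 0], "roll": 0, "jaw": 87},
  ],
)

```text
clock: 2.2
tool_pos: [0.5283, 0.3455, 0.3326]
orientation: [180.0, 0.0, -90.2]
force: [0.4, 0.6, 0.1]
opening: 0.0872
gripper_force: 0.0
```

Request:
apply_moves(
  targets=[
    {"travel": [40, 0, 0], "roll": 0, "jaw": 87},
    {"travel": [40, 0, 0], "roll": 0, "jaw": 87},
    {"travel": [0, 0, 0], "roll": 0, "jaw": 87},
    {"travel": [0, 0, 0], "roll": 0, "jaw": 87},
  ],
)

```text
clock: 2.6
tool_pos: [0.5272, 0.266, 0.3329]
orientation: [-180.0, 0.0, -90.3]
force: [-0.2, -0.2, -0.6]
opening: 0.0869
gripper_force: 0.0
```

```bash
python3 - <<'E'
from h import *
print(ctrl.get_obs()['tool_pos'],ctrl.get_obs()['orientation'])
im,K,T=snap("wrist");cv2.imwrite("pics/w1.png",im)
np.savez("w1.npz",im=im,K=K,T=T)
E
```

```text
[0.52718677 0.26602973 0.33292894] [-1.79973697e+02  3.24803758e-02 -9.02996620e+01]
```

View pics/w1.png

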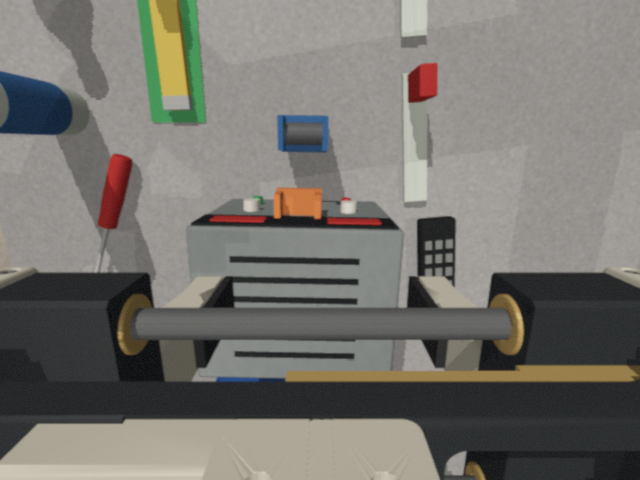

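Wrist view: the fulcrum is at (303,133) with its ridge at (305,133), the lug is at (298,203), and the supply's front top edge runs from about (190,225) to (401,228). Its lower front edge is near row 200.

```bash
python3 - <<'E'
from h import *
d=np.load("w1.npz");im,K,T=d['im'],d['K'],d['T']
for c in blobs(im,(100,120,60),(118,255,255),300)[:3]:print('blue',c.reshape(-1,2).mean(0).round(),axis(c,.089,K,T),cv2.boxPoints(cv2.minAreaRect(c)).round().tolist())
c=[c for c in blobs(im,(5,170,80),(16,255,255),300) if c[:,0,0].mean()<330];print('lug',axis(c[0],.108,K,T),cv2.boundingRect(c[0]))
c=blobs(im,(0,170,80),(4,255,255),100)
for q in c:print('red',q.reshape(-1,2).mean(0).round(),axis(q,.064,K,T),axis(q,.15,K,T))
for u,z in[((190,226),.17),((401,229),.17),((304,133),.08),((285,133),.08),((323,133),.08),((238,199),0),((365,199),0),((414,204),.008),((426,203),.008),((404,203),.008),((175,108),.014)]:print(u,cast(u,z,K,T).round(4))
im2=cv2.resize(im[100:260,180:440],None,fx=3,fy=3,interpolation=cv2.INTER_CUBIC);cv2.imwrite("pics/w1c.png",im2)
E
```

```text
blue [ 46. 111.] [825.4 158.2 -13.9  70.1  60. ] [[-2.0, 132.0], [0.0, 72.0], [70.0, 74.0], [68.0, 134.0]]
blue [309. 135.] [ 5.453e+02  1.833e+02 -3.000e-01  5.200e+01  3.550e+01] [[278.0, 116.0], [327.0, 116.0], [327.0, 151.0], [278.0, 151.0]]
lug [ 5.440e+02  2.528e+02 -3.000e-01  3.160e+01  2.670e+01] (289, 189, 31, 26)
red [114. 192.] [771.9 247.9  68.3  91.3  23. ] [719.6 236.6  68.3  71.9  18.1]
red [422.  88.] [415.7 129.8 -85.2  35.6  28.5] [439.1 143.6 -85.2  28.   22.5]
red [246. 220.] [ 6.272e+02  2.807e+02 -2.000e-01  6.680e+01  7.400e+00] [ 6.056e+02  2.624e+02 -2.000e-01  5.260e+01  5.800e+00]
red [353. 222.] [ 4.862e+02  2.837e+02 -2.000e-01  6.550e+01  7.400e+00] [ 4.946e+02  2.648e+02 -2.000e-01  5.160e+01  5.800e+00]
(190, 226) [[0.6437 0.2644]]
(401, 229) [[0.4542 0.2679]]
(304, 133) [[0.5443 0.1822]]
(285, 133) [[0.5649 0.1821]]
(323, 133) [[0.5236 0.1823]]
(238, 199) [[0.6406 0.2661]]
(365, 199) [[0.4655 0.2669]]
(414, 204) [[0.3998 0.2728]]
(426, 203) [[0.3836 0.2715]]
(404, 203) [[0.4135 0.2714]]
(175, 108) [[0.708  0.1495]]
```

View pics/w1c.png

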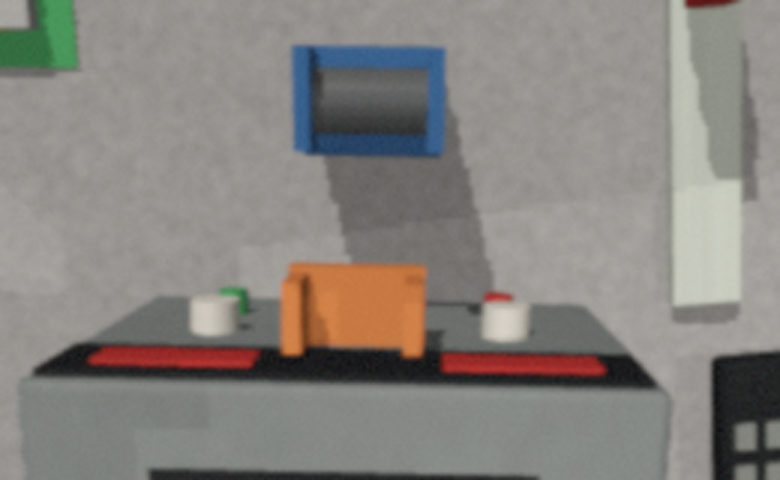

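Request:
apply_moves(
  targets=[
    {"travel": [23, 20, 30], "roll": -0.3, "jaw": 70},
    {"travel": [23, 20, 30], "roll": 0, "jaw": 70},
    {"travel": [23, 20, 30], "roll": 0, "jaw": 70},
    {"travel": [23, 20, 30], "roll": 0, "jaw": 70},
    {"travel": [23, 20, 30], "roll": 0, "jaw": 70},
    {"travel": [22, 17, 30], "roll": 0, "jaw": 70},
    {"travel": [0, 0, 33], "roll": 0, "jaw": 70},
    {"travel": [0, 0, 33], "roll": 0, "jaw": 70},
    {"travel": [0, 0, 32], "roll": 0, "jaw": 70},
    {"travel": [0, 0, 0], "roll": 0, "jaw": 70},
  ],
)

```text
clock: 3.65
tool_pos: [0.4081, 0.129, 0.0514]
orientation: [179.7, -0.3, -89.9]
force: [-0.1, -0.2, 0.6]
opening: 0.0703
gripper_force: 0.0
```

Request:
apply_moves(
  targets=[
    {"travel": [0, 0, 0], "roll": 0, "jaw": 5},
    {"travel": [0, 0, 0], "roll": 0, "jaw": 5},
    {"travel": [0, 0, 0], "roll": 0, "jaw": 5},
    {"travel": [0, 0, 0], "roll": 0, "jaw": 5},
    {"travel": [0, 0, 0], "roll": 0, "jaw": 5},
    {"travel": [0, 0, 0], "roll": 0, "jaw": 5},
    {"travel": [0, 0, 0], "roll": 0, "jaw": 5},
    {"travel": [0, 0, 0], "roll": 0, "jaw": 5},
    {"travel": [0, 0, 0], "roll": 0, "jaw": 5},
    {"travel": [0, 0, 0], "roll": 0, "jaw": 5},
  ],
)

```text
clock: 4.65
tool_pos: [0.4101, 0.1298, 0.0547]
orientation: [180.0, -0.0, -89.9]
force: [-1.6, -0.7, 5.0]
opening: 0.0198
gripper_force: 30.0
```

```bash
python3 - <<'E'
from h import *
d=np.load("w1.npz");K,T=d['K'],d['T']
for u,z in[((299.6,188.2),.108),((277,188),.108),((322,188.3),.108),((187.5,226),.17),((402.7,231),.17),((303,133),.089),((278,134),.089),((328,134),.089)]:print(u,cast(u,z,K,T).round(4))
E
```

```text
(299.6, 188.2) [[0.5485 0.2386]]
(277, 188) [[0.5723 0.2382]]
(322, 188.3) [[0.525  0.2388]]
(187.5, 226) [[0.646  0.2644]]
(402.7, 231) [[0.4526 0.2698]]
(303, 133) [[0.5449 0.1825]]
(278, 134) [[0.5715 0.1834]]
(328, 134) [[0.5184 0.1837]]
```

Request:
apply_moves(
  targets=[
    {"travel": [0, 0, -15], "roll": 0, "jaw": 5},
    {"travel": [0, 0, -15], "roll": 0, "jaw": 5},
    {"travel": [18, -4, 0], "roll": 0, "jaw": 5},
    {"travel": [18, -14, 0], "roll": 0, "jaw": 5},
    {"travel": [0, -20, 0], "roll": 0, "jaw": 5},
    {"travel": [0, -20, 0], "roll": 0, "jaw": 5},
    {"travel": [0, 0, 0], "roll": 0, "jaw": 5},
    {"travel": [0, 0, 14], "roll": 0, "jaw": 5},
    {"travel": [0, 0, 14], "roll": 0, "jaw": 5},
    {"travel": [0, 0, 1], "roll": 0, "jaw": 5},
  ],
)

```text
clock: 5.65
tool_pos: [0.4675, 0.0937, 0.0544]
orientation: [179.9, -0.1, -89.9]
force: [0.3, -1.2, -1.6]
opening: 0.0196
gripper_force: 30.0
```

Request:
apply_moves(
  targets=[
    {"travel": [0, 0, 0], "roll": 0, "jaw": 5},
    {"travel": [0, 0, 0], "roll": 0, "jaw": 60},
    {"travel": [0, 0, 0], "roll": 0, "jaw": 60},
    {"travel": [0, 0, 0], "roll": 0, "jaw": 60},
    {"travel": [0, 0, 0], "roll": 0, "jaw": 60},
    {"travel": [0, 0, -30], "roll": 0, "jaw": 70},
    {"travel": [0, 0, -40], "roll": 0, "jaw": 70},
    {"travel": [40, 10, -10], "roll": 0, "jaw": 70},
    {"travel": [40, 10, 0], "roll": 0, "jaw": 70},
    {"travel": [40, 12, 0], "roll": 0, "jaw": 70},
  ],
)

```text
clock: 6.65
tool_pos: [0.4363, -0.0269, 0.1364]
orientation: [-179.9, 0.0, -89.8]
force: [-0.2, -0.4, -0.2]
opening: 0.07
gripper_force: 0.0
```

Request:
apply_moves(
  targets=[
    {"travel": [44, 12, 0], "roll": 0, "jaw": 70},
    {"travel": [0, 0, 40], "roll": 0, "jaw": 70},
    {"travel": [0, 0, 39], "roll": 0, "jaw": 70},
    {"travel": [0, 0, 0], "roll": 0, "jaw": 70},
    {"travel": [0, 0, 0], "roll": 0, "jaw": 5},
    {"travel": [0, 0, 0], "roll": 0, "jaw": 5},
    {"travel": [0, 0, 0], "roll": 0, "jaw": 5},
    {"travel": [0, 0, 0], "roll": 0, "jaw": 5},
    {"travel": [0, 0, 0], "roll": 0, "jaw": 5},
    {"travel": [0, 0, 0], "roll": 0, "jaw": 5},
  ],
)

```text
clock: 7.65
tool_pos: [0.4247, -0.07, 0.057]
orientation: [-180.0, 0.0, -89.9]
force: [-0.6, -0.6, 0.5]
opening: 0.0278
gripper_force: 0.0
```

Request:
apply_moves(
  targets=[
    {"travel": [0, 0, 0], "roll": 0, "jaw": 5},
    {"travel": [0, 0, 0], "roll": 0, "jaw": 5},
    {"travel": [0, 0, -20], "roll": 0, "jaw": 5},
    {"travel": [0, 0, -30], "roll": 0, "jaw": 5},
    {"travel": [0, -10, -30], "roll": 0, "jaw": 5},
    {"travel": [0, -40, 0], "roll": 0, "jaw": 5},
    {"travel": [0, -40, 0], "roll": 0, "jaw": 5},
    {"travel": [0, -40, 0], "roll": 0, "jaw": 5},
    {"travel": [0, -40, 0], "roll": 0, "jaw": 5},
    {"travel": [-20, -33, 0], "roll": 0, "jaw": 5},
  ],
)

```text
clock: 8.65
tool_pos: [0.6289, -0.0512, 0.1356]
orientation: [179.9, -0.0, -90.0]
force: [-0.4, 0.4, -1.4]
opening: 0.0198
gripper_force: 30.0
```

Request:
apply_moves(
  targets=[
    {"travel": [-40, 0, 0], "roll": 0, "jaw": 5},
    {"travel": [-40, 0, 0], "roll": 0, "jaw": 5},
    {"travel": [-40, 0, 0], "roll": 0, "jaw": 5},
    {"travel": [-24, 0, 0], "roll": 0, "jaw": 5},
    {"travel": [0, 0, 30], "roll": 0, "jaw": 5},
    {"travel": [0, 0, 30], "roll": 0, "jaw": 5},
    {"travel": [0, 0, 19], "roll": 0, "jaw": 5},
    {"travel": [0, 0, 0], "roll": 0, "jaw": 5},
  ],
)

```text
clock: 9.45
tool_pos: [0.6259, 0.0939, 0.055]
orientation: [179.8, -0.1, -89.9]
force: [0.1, 0.2, -1.0]
opening: 0.0195
gripper_force: 30.0
```

Request:
apply_moves(
  targets=[
    {"travel": [0, 0, 1], "roll": 0, "jaw": 5},
    {"travel": [0, 0, 0], "roll": 0, "jaw": 60},
    {"travel": [0, 0, 0], "roll": 0, "jaw": 60},
    {"travel": [0, 0, 0], "roll": 0, "jaw": 60},
    {"travel": [0, 0, 0], "roll": 0, "jaw": 60},
    {"travel": [0, 0, -40], "roll": 0, "jaw": 60},
    {"travel": [0, 0, -40], "roll": 0, "jaw": 60},
    {"travel": [30, -25, -40], "roll": 0, "jaw": 60},
    {"travel": [32, -28, -15], "roll": 0, "jaw": 60},
    {"travel": [32, -29, 0], "roll": 0, "jaw": 60},
  ],
)

```text
clock: 10.45
tool_pos: [0.7091, 0.0032, 0.1923]
orientation: [-179.6, 0.1, -89.8]
force: [0.5, 1.0, -0.4]
opening: 0.06
gripper_force: 0.0
```

Request:
apply_moves(
  targets=[
    {"travel": [0, 0, 0], "roll": 0, "jaw": 60},
    {"travel": [0, 0, 0], "roll": 0, "jaw": 60},
  ],
)

```text
clock: 10.65
tool_pos: [0.7067, 0.0024, 0.1868]
orientation: [180.0, 0.0, -90.0]
force: [0.4, 0.6, 0.6]
opening: 0.0601
gripper_force: 0.0
```

```bash
python3 - <<'E'
from h import *
print(ctrl.get_obs()['tool_pos'],ctrl.get_obs()['orientation'])
im,K,T=snap("wrist");t,Kt,Tt=snap("top")
cv2.imwrite("pics/w2.png",np.hstack([cv2.resize(im,(480,360)),cv2.resize(t[120:360,200:440],(320,320))[:,:] if 0 else cv2.resize(t[130:330,200:380],(320,360))]))
for c in blobs(im,(24,120,80),(32,255,255),200):print(c.reshape(-1,2).mean(0).round(),axis(c,.014,K,T))
for c in blobs(im,(45,100,40),(75,255,255),500):print('mat',c.reshape(-1,2).mean(0).round(),axis(c,.002,K,T))
c=[c for c in blobs(t,(24,120,100),(32,255,255)) if c[:,0,1].mean()<220]
for q in c: print('top bar',axis(q,.014,Kt,Tt))
for q in blobs(t,(0,170,120),(4,255,255))[3:]:print(axis(q,.064,Kt,Tt))
E
```

```text
[0.70669518 0.00244377 0.18681562] [ 1.79957952e+02  4.30760287e-03 -9.00243805e+01]
[319. 101.] [710.2 -46.3 -88.8 265.1  32.1]
mat [349. 135.] [682.9 -45.5 -89.4 274.8  23. ]
mat [290. 148.] [733.1 -45.4  89.6 274.8  18.6]
mat [311. 356.] [709.9 146.8   0.   68.6  33.1]
top bar [712.8 -94.2  89.8 100.6  29.7]
top bar [709.5  92.9 -88.2  85.   29.7]
top bar [ 715.3 -156.1   89.8   60.9   29.7]
[626.1  95.2  89.7  30.3  18. ]
```

View pics/w2.png

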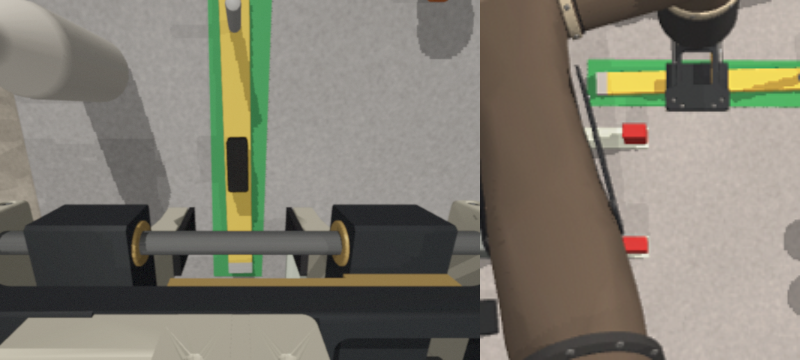

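The wrist view shows the grip block at (316,217) full-scale between the fingers. Both shoes stand upright in front of the supply.

```bash
python3 - <<'E'
from h import *
im,K,T=snap("wrist")
g=cv2.cvtColor(im,cv2.COLOR_BGR2GRAY)[150:270,290:345]
c=sorted(cv2.findContours((g<45).astype(np.uint8),0,2)[0],key=cv2.contourArea)[-1]+np.array([290,150])
print(cv2.boundingRect(c),axis(c,.048,K,T),axis(c,.04,K,T));t=cast([(320,357)],.014,K,T);print(t)
E
```

```text
(302, 182, 28, 72) [709.4  -9.3 -88.5  59.7  21.2] [709.5  -7.6 -88.5  61.5  21.9]
[[0.70550208 0.14418841]]
```

Request:
apply_moves(
  targets=[
    {"travel": [12, -3, 30], "roll": -1.5, "jaw": 60},
    {"travel": [0, 0, 40], "roll": 0, "jaw": 60},
    {"travel": [0, 0, 40], "roll": 0, "jaw": 60},
    {"travel": [0, 0, 26], "roll": 0, "jaw": 60},
    {"travel": [0, 0, 9], "roll": 0, "jaw": 60},
    {"travel": [0, 0, 0], "roll": 0, "jaw": 10},
    {"travel": [0, 0, 0], "roll": 0, "jaw": 10},
    {"travel": [0, 0, 0], "roll": 0, "jaw": 10},
    {"travel": [0, 0, 0], "roll": 0, "jaw": 10},
    {"travel": [0, 0, 0], "roll": 0, "jaw": 10},
  ],
)

```text
clock: 11.8
tool_pos: [0.7102, -0.0083, 0.0435]
orientation: [-179.9, 0.0, -88.4]
force: [-0.3, -0.7, 0.7]
opening: 0.0256
gripper_force: 0.0
```

Request:
apply_moves(
  targets=[
    {"travel": [0, 0, 0], "roll": 0, "jaw": 10},
    {"travel": [0, 0, 0], "roll": 0, "jaw": 10},
    {"travel": [0, 0, 0], "roll": 0, "jaw": 10},
  ],
)

```text
clock: 12.1
tool_pos: [0.7101, -0.0084, 0.0434]
orientation: [-179.9, 0.0, -88.4]
force: [-2.6, 1.1, 5.8]
opening: 0.0236
gripper_force: 30.0
```

Request:
apply_moves(
  targets=[
    {"travel": [0, 0, -20], "roll": 0, "jaw": 10},
    {"travel": [0, 0, -40], "roll": 0, "jaw": 10},
    {"travel": [0, 0, -40], "roll": 0, "jaw": 10},
    {"travel": [0, 25, 0], "roll": 1.5, "jaw": 10},
    {"travel": [0, 30, 0], "roll": 0, "jaw": 10},
    {"travel": [-20, 30, 0], "roll": 0, "jaw": 10},
    {"travel": [-20, 30, 0], "roll": 0, "jaw": 10},
    {"travel": [-18, 25, 0], "roll": 0, "jaw": 10},
    {"travel": [0, 25, 0], "roll": 0, "jaw": 10},
    {"travel": [0, 0, 0], "roll": 0, "jaw": 10},
  ],
)

```text
clock: 13.1
tool_pos: [0.5404, 0.0484, 0.1414]
orientation: [179.8, -0.0, -89.9]
force: [0.7, -0.3, -6.2]
opening: 0.0241
gripper_force: 30.0
```

Request:
apply_moves(
  targets=[
    {"travel": [0, 0, 0], "roll": 0, "jaw": 10},
    {"travel": [0, 0, 0], "roll": 0, "jaw": 10},
  ],
)

```text
clock: 13.3
tool_pos: [0.545, 0.0486, 0.1421]
orientation: [180.0, 0.0, -89.9]
force: [0.7, 0.2, -5.7]
opening: 0.0236
gripper_force: 30.0
```

```bash
python3 - <<'E'
from h import *
print(ctrl.get_obs()['tool_pos'],ctrl.get_obs()['orientation'])
im,K,T=snap("wrist");s,Ks,Ts=snap("scene")
cv2.imwrite("pics/w3.png",np.hstack([cv2.resize(im,(480,360)),cv2.resize(s[170:290,340:447],(320,360),interpolation=cv2.INTER_CUBIC)]))
E
```

```text
[0.5449605  0.04855126 0.1420965 ] [ 1.79993593e+02  9.85474799e-04 -8.99164759e+01]
```

View pics/w3.png

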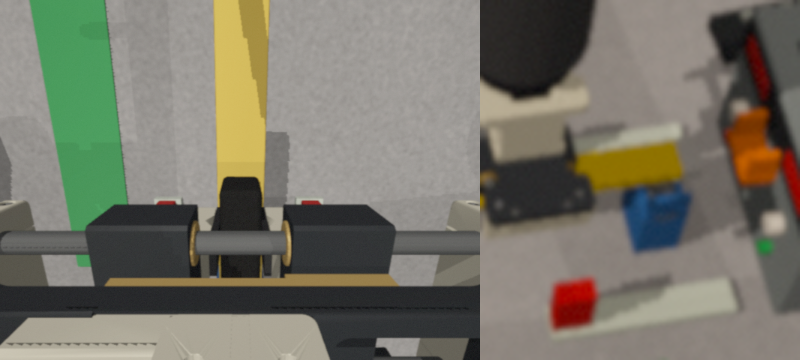

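The bar is held straight along y over the fulcrum, and in the scene view its toe is just beyond the blue block. I'll lower it between the cheeks next.

Request:
apply_moves(
  targets=[
    {"travel": [0, 0, 6], "roll": 0, "jaw": 10},
    {"travel": [0, 0, 6], "roll": 0, "jaw": 10},
    {"travel": [0, 0, 6], "roll": 0, "jaw": 10},
    {"travel": [0, 0, 0], "roll": 0, "jaw": 10},
    {"travel": [0, 0, 0], "roll": 0, "jaw": 10},
  ],
)

```text
clock: 13.9
tool_pos: [0.5445, 0.0485, 0.124]
orientation: [180.0, -0.0, -89.9]
force: [-0.4, 0.3, -5.8]
opening: 0.0238
gripper_force: 30.0
```

Request:
apply_moves(
  targets=[
    {"travel": [-10, 0, 0], "roll": 0, "jaw": 10},
    {"travel": [-10, 0, 0], "roll": 0, "jaw": 10},
    {"travel": [-10, 0, 0], "roll": 0, "jaw": 10},
    {"travel": [-10, 0, 0], "roll": 0, "jaw": 10},
    {"travel": [-10, 0, 0], "roll": 0, "jaw": 10},
    {"travel": [0, 0, 0], "roll": 0, "jaw": 10},
    {"travel": [0, 0, 1], "roll": 0, "jaw": 10},
    {"travel": [0, 0, 1], "roll": 0, "jaw": 10},
    {"travel": [0, 0, 0], "roll": 0, "jaw": 10},
  ],
)

```text
clock: 14.8
tool_pos: [0.5443, 0.0982, 0.1221]
orientation: [180.0, -0.0, -89.9]
force: [0.1, 0.3, -6.4]
opening: 0.0234
gripper_force: 30.0
```

```bash
python3 - <<'E'
from h import *
s,Ks,Ts=snap("scene");t,_,_=snap("top")
cv2.imwrite("pics/s4.png",np.hstack([cv2.resize(s[190:270,380:450],(400,457),interpolation=cv2.INTER_CUBIC),cv2.resize(t[200:260,200:265],(400,457),interpolation=cv2.INTER_CUBIC)]))
E
```

```text
(no output)
```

View pics/s4.png

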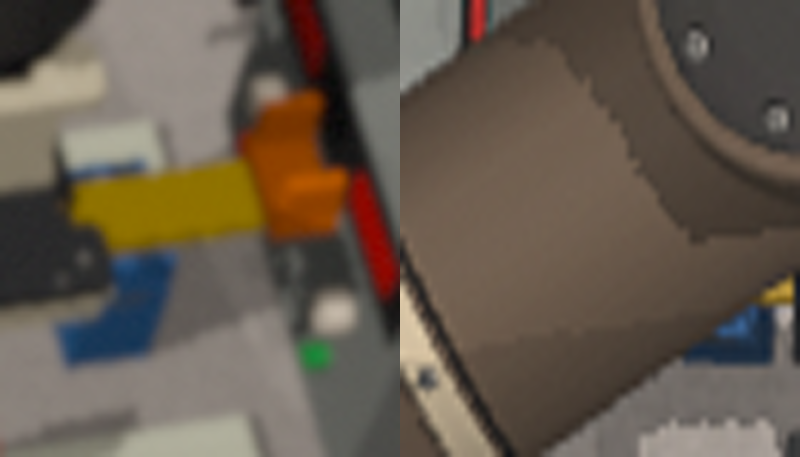

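The toe is under the lug and the bar lies between the cheeks. I'll push it 3 mm further, lower it and let go.

Request:
apply_moves(
  targets=[
    {"travel": [-3, 0, 0], "roll": 0, "jaw": 10},
    {"travel": [0, 0, 1], "roll": 0, "jaw": 10},
    {"travel": [0, 0, 1], "roll": 0, "jaw": 10},
    {"travel": [0, 0, 0], "roll": 0, "jaw": 10},
    {"travel": [0, 0, 0], "roll": 0, "jaw": 60},
    {"travel": [0, 0, 0], "roll": 0, "jaw": 60},
    {"travel": [0, 0, 0], "roll": 0, "jaw": 60},
    {"travel": [0, 0, 0], "roll": 0, "jaw": 60},
    {"travel": [0, 0, 0], "roll": 0, "jaw": 60},
    {"travel": [0, 0, 0], "roll": 0, "jaw": 60},
  ],
)

```text
clock: 15.9
tool_pos: [0.5446, 0.1016, 0.1204]
orientation: [-180.0, -0.0, -89.9]
force: [-0.4, 0.5, 0.9]
opening: 0.0593
gripper_force: 0.0
```

Request:
apply_moves(
  targets=[
    {"travel": [0, 0, -25], "roll": 0, "jaw": 60},
    {"travel": [0, 0, -40], "roll": 0, "jaw": 60},
    {"travel": [0, 0, -40], "roll": 0, "jaw": 80},
    {"travel": [40, 0, -40], "roll": 0, "jaw": 85},
    {"travel": [40, 0, 0], "roll": 0, "jaw": 87},
    {"travel": [40, 0, 0], "roll": 0, "jaw": 87},
    {"travel": [40, 0, 0], "roll": 0, "jaw": 87},
    {"travel": [40, 0, 0], "roll": 0, "jaw": 87},
    {"travel": [0, 0, 0], "roll": 0, "jaw": 87},
    {"travel": [0, 0, 0], "roll": 0, "jaw": 87},
  ],
)

```text
clock: 16.9
tool_pos: [0.5447, -0.0946, 0.2606]
orientation: [180.0, 0.0, -90.0]
force: [-0.2, -0.2, 0.4]
opening: 0.0872
gripper_force: 0.0
```

```bash
python3 - <<'E'
from h import *
print(ctrl.get_obs()['tool_pos'],ctrl.get_obs()['orientation'])
im,K,T=snap("wrist");t,Kt,Tt=snap("top");s,Ks,Ts=snap("scene")
cv2.imwrite("pics/w5.png",np.hstack([cv2.resize(im,(400,300)),cv2.resize(t[140:340,200:480],(400,300))]))
np.savez("w5.npz",im=im,K=K,T=T,t=t,Kt=Kt,Tt=Tt,s=s,Ks=Ks,Ts=Ts)
for n,lo,hi in(("blue",(100,120,60),(118,255,255)),("orange",(5,170,120),(16,255,255))):
  for c in blobs(t,lo,hi): print(n,c.reshape(-1,2).mean(0).round(),axis(c,.045,Kt,Tt))
E
```

```text
[ 0.54465652 -0.09464107  0.26056302] [ 1.79988650e+02  5.79766585e-03 -9.00339471e+01]
blue [ 55. 207.] [604.9 667.8  89.7 279.3 193. ]
blue [408. 288.] [ 409.5 -213.5   89.6   60.9   60.3]
blue [425. 177.] [ 694.6 -267.2   -6.1  102.8   32.8]
blue [263. 122.] [844.  152.7 -78.9  57.7  42.5]
orange [406. 257.] [ 489.3 -208.    -1.3   58.8   56. ]
orange [217. 233.] [ 5.571e+02  2.707e+02 -3.000e-01  4.100e+01  2.550e+01]
```

View pics/w5.png

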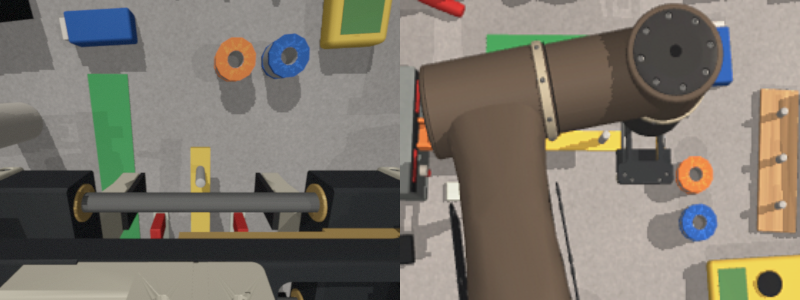

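The wrist view shows the bar's tail and pin tip at about (320,270) full-scale, with the reels at (376,94) orange and (461,90) blue. The top view agrees, and nothing has been knocked yet.

```bash
python3 - <<'E'
from h import *
d=np.load("w5.npz");im,K,T=d['im'],d['K'],d['T']
cv2.imwrite("pics/c5.png",np.hstack([cv2.resize(im[40:130,330:510],(500,250)),cv2.resize(im[225:325,280:360],(280,250),fx=1,fy=1)]))
for n,lo,hi in(("blue",(100,100,60),(118,255,255)),("orange",(5,150,100),(16,255,255))):
  for c in blobs(im,lo,hi,500):
    if c[:,0,0].mean()>330: (x,y),r=cv2.minEnclosingCircle(c);print(n,(x,y),r,axis(c,.045,K,T),cast((x,y),.045,K,T))
g=cv2.cvtColor(im,cv2.COLOR_BGR2HSV)
m=cv2.inRange(im[232:325,285:355],(110,110,110),(255,255,255)); m=((g[232:325,285:355,1]<60)).astype(np.uint8)
for c in cv2.findContours(m,0,2)[0]:
  if cv2.contourArea(c)>20: print(np.array(cv2.boundingRect(c))+[285,232,0,0])
for z in(.13,.14,.15):print(z,cast([(320,270)],z,K,T))
for c in blobs(im,(24,120,80),(32,255,255),200):print('bar',axis(c,.08,K,T))
E
```

```text
blue (462.25, 89.21428680419922) 36.87974548339844 [ 410.2 -216.7    7.3   61.7   60.8] [[ 0.40927921 -0.21698131]]
orange (375.0, 95.0) 36.40065002441406 [ 490.8 -211.9   29.3   60.5   59.7] [[ 0.49195692 -0.21190408]]
[285 232  70  93]
0.13 [[ 0.54431434 -0.06602712]]
0.14 [[ 0.54429035 -0.06977733]]
0.15 [[ 0.54426637 -0.07352753]]
bar [544.3 -52.3 -89.3  59.5  29.2]
bar [544.   48.7  89.4  36.6  30.6]
bar [ 334.9 -254.4   -0.    68.6   47.5]
```

View pics/c5.png

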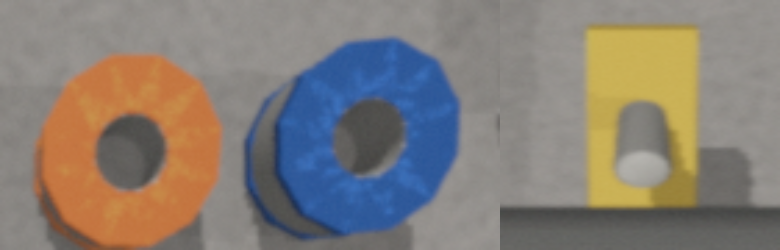

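Request:
apply_moves(
  targets=[
    {"travel": [0, 0, 0], "roll": -7.5, "jaw": 87},
    {"travel": [0, 0, 0], "roll": -7.5, "jaw": 87},
    {"travel": [0, 0, 0], "roll": -7.5, "jaw": 87},
    {"travel": [0, 0, 0], "roll": -7.5, "jaw": 87},
    {"travel": [0, 0, 0], "roll": -7.5, "jaw": 87},
    {"travel": [0, 0, 0], "roll": -7.5, "jaw": 87},
    {"travel": [15, 40, 0], "roll": 0, "jaw": 87},
    {"travel": [15, 40, 0], "roll": 0, "jaw": 87},
    {"travel": [15, 41, 0], "roll": 0, "jaw": 87},
    {"travel": [0, 0, 0], "roll": 0, "jaw": 87},
  ],
)

```text
clock: 18.05
tool_pos: [0.4897, -0.2132, 0.2608]
orientation: [180.0, 0.0, -45.0]
force: [0.9, 0.3, 0.0]
opening: 0.0873
gripper_force: 0.0
```

Request:
apply_moves(
  targets=[
    {"travel": [0, 0, 45], "roll": 0, "jaw": 87},
    {"travel": [0, 0, 45], "roll": 0, "jaw": 87},
    {"travel": [0, 0, 45], "roll": 0, "jaw": 87},
    {"travel": [0, 0, 45], "roll": 0, "jaw": 87},
    {"travel": [0, 0, 35], "roll": 0, "jaw": 87},
    {"travel": [0, 0, 14], "roll": 0, "jaw": 87},
    {"travel": [0, 0, 0], "roll": 0, "jaw": 87},
  ],
)

```text
clock: 18.75
tool_pos: [0.4902, -0.2099, 0.0293]
orientation: [179.8, 0.2, -44.8]
force: [0.1, -0.6, 0.4]
opening: 0.0868
gripper_force: 0.0
```

Request:
apply_moves(
  targets=[
    {"travel": [0, 0, 0], "roll": 0, "jaw": 45},
    {"travel": [0, 0, 0], "roll": 0, "jaw": 45},
    {"travel": [0, 0, 0], "roll": 0, "jaw": 45},
    {"travel": [0, 0, 0], "roll": 0, "jaw": 45},
    {"travel": [0, 0, 0], "roll": 0, "jaw": 45},
    {"travel": [0, 0, 0], "roll": 0, "jaw": 45},
  ],
)

```text
clock: 19.35
tool_pos: [0.4913, -0.2116, 0.0327]
orientation: [-180.0, -0.0, -44.9]
force: [-3.2, -1.6, 6.8]
opening: 0.059
gripper_force: 30.0
```

Request:
apply_moves(
  targets=[
    {"travel": [0, 0, -25], "roll": 0, "jaw": 45},
    {"travel": [0, 0, -45], "roll": 0, "jaw": 45},
    {"travel": [0, 0, -45], "roll": 0, "jaw": 45},
    {"travel": [0, 0, -45], "roll": 0, "jaw": 45},
    {"travel": [-15, -30, -5], "roll": 0, "jaw": 45},
    {"travel": [-15, -30, 0], "roll": 0, "jaw": 45},
    {"travel": [-15, -30, 0], "roll": 0, "jaw": 45},
    {"travel": [-15, -30, 0], "roll": 0, "jaw": 45},
    {"travel": [-15.7, -31.3, 0], "roll": 0, "jaw": 45},
    {"travel": [0, 0, 0], "roll": 0, "jaw": 45},
  ],
)

```text
clock: 20.35
tool_pos: [0.5449, -0.0473, 0.1958]
orientation: [-180.0, 0.1, -44.8]
force: [0.1, 0.0, -9.2]
opening: 0.0587
gripper_force: 30.0
```

Request:
apply_moves(
  targets=[
    {"travel": [0, 0, 0], "roll": 0, "jaw": 45},
    {"travel": [0, 0, 0], "roll": 0, "jaw": 45},
    {"travel": [0, 0, 0], "roll": 0, "jaw": 45},
  ],
)

```text
clock: 20.65
tool_pos: [0.5438, -0.0514, 0.1964]
orientation: [180.0, 0.0, -45.0]
force: [0.9, 0.1, -7.0]
opening: 0.0588
gripper_force: 30.0
```

```bash
python3 - <<'E'
from h import *
o=ctrl.get_obs();print(o['tool_pos'],o['orientation'])
im,K,T=snap("wrist");s,Ks,Ts=snap("scene")
np.savez("w6.npz",im=im,K=K,T=T)
cv2.imwrite("pics/w6.png",np.hstack([cv2.resize(im[80:480],(480,300)),cv2.resize(s[190:310,240:368],(320,300),interpolation=cv2.INTER_CUBIC)]))
E
```

```text
[ 0.54383594 -0.05141323  0.19637435] [ 1.79965084e+02  3.57718684e-02 -4.49753917e+01]
```

View pics/w6.png

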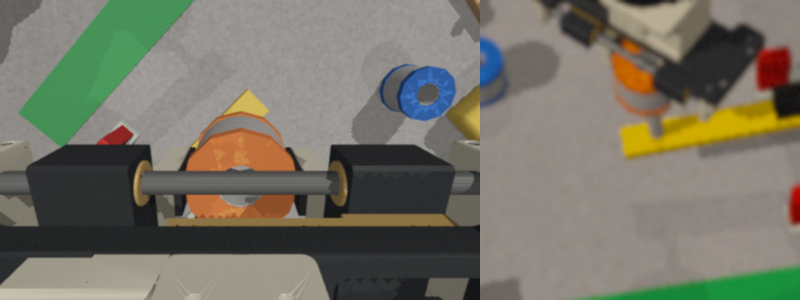

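The held reel hangs right above the bar's pin in both views, so I'll lower it.

Request:
apply_moves(
  targets=[
    {"travel": [0, 0, 10], "roll": 0, "jaw": 45},
    {"travel": [0, 0, 10], "roll": 0, "jaw": 45},
    {"travel": [0, 0, 10], "roll": 0, "jaw": 45},
    {"travel": [0, 0, 10], "roll": 0, "jaw": 45},
    {"travel": [0, 0, 0], "roll": 0, "jaw": 45},
  ],
)

```text
clock: 21.25
tool_pos: [0.5432, -0.0508, 0.1545]
orientation: [179.8, 0.1, -44.9]
force: [0.0, -0.3, -6.9]
opening: 0.0586
gripper_force: 30.0
```

Request:
apply_moves(
  targets=[
    {"travel": [-1, -1, 10], "roll": 0, "jaw": 45},
    {"travel": [-1, -1, 10], "roll": 0, "jaw": 45},
    {"travel": [0, 0, 10], "roll": 0, "jaw": 45},
    {"travel": [0, 0, 8], "roll": 0, "jaw": 45},
    {"travel": [0, 0, 0], "roll": 0, "jaw": 45},
    {"travel": [0, 0, 0], "roll": 0, "jaw": 45},
  ],
)

```text
clock: 21.85
tool_pos: [0.5446, -0.0478, 0.1186]
orientation: [180.0, 0.0, -44.9]
force: [0.2, 0.2, -6.9]
opening: 0.0589
gripper_force: 30.0
```

Request:
apply_moves(
  targets=[
    {"travel": [0, 0, 6], "roll": 0, "jaw": 45},
    {"travel": [0, 0, 0], "roll": 0, "jaw": 45},
    {"travel": [0, 0, 0], "roll": 0, "jaw": 86},
    {"travel": [0, 0, 0], "roll": 0, "jaw": 86},
    {"travel": [0, 0, 0], "roll": 0, "jaw": 86},
    {"travel": [0, 0, 0], "roll": 0, "jaw": 86},
    {"travel": [0, 0, 0], "roll": 0, "jaw": 86},
  ],
)

```text
clock: 22.55
tool_pos: [0.5449, -0.0477, 0.1132]
orientation: [-180.0, -0.0, -44.9]
force: [0.4, -0.1, -0.8]
opening: 0.0855
gripper_force: 0.0
```

Request:
apply_moves(
  targets=[
    {"travel": [0, 0, -40], "roll": 0, "jaw": 86},
    {"travel": [0, 0, -40], "roll": 0, "jaw": 86},
    {"travel": [0, 0, -40], "roll": 0, "jaw": 86},
    {"travel": [0, 0, 0], "roll": -7.5, "jaw": 86},
    {"travel": [0, 0, 0], "roll": -7.5, "jaw": 86},
    {"travel": [0, 0, 0], "roll": -7.5, "jaw": 86},
    {"travel": [0, 0, 0], "roll": -7.5, "jaw": 86},
    {"travel": [0, 0, 0], "roll": -7.5, "jaw": 86},
    {"travel": [0, 0, 0], "roll": -7.5, "jaw": 86},
    {"travel": [0, 0, 0], "roll": 0, "jaw": 86},
  ],
)

```text
clock: 23.55
tool_pos: [0.5446, -0.0478, 0.2328]
orientation: [-180.0, -0.0, 0.2]
force: [0.2, -0.0, 0.5]
opening: 0.0861
gripper_force: 0.0
```

Request:
apply_moves(
  targets=[
    {"travel": [-28, 34, 0], "roll": 0, "jaw": 86},
    {"travel": [-28, 34, 0], "roll": 0, "jaw": 86},
    {"travel": [-28, 34, 0], "roll": 0, "jaw": 86},
    {"travel": [-28, 34, 0], "roll": 0, "jaw": 86},
    {"travel": [-22, 32, 0], "roll": 0, "jaw": 86},
    {"travel": [0, 0, 0], "roll": 0, "jaw": 86},
    {"travel": [0, 0, 0], "roll": 0, "jaw": 86},
  ],
)

```text
clock: 24.25
tool_pos: [0.4105, -0.2167, 0.233]
orientation: [180.0, -0.1, -0.2]
force: [0.3, -1.0, -0.8]
opening: 0.0859
gripper_force: 0.0
```

```bash
python3 - <<'E'
from h import *
o=ctrl.get_obs();print(o['tool_pos'],o['orientation'])
t,Kt,Tt=snap("top");im,K,T=snap("wrist")
for q,k,e in((t,Kt,Tt),(im,K,T)):
 for n,lo,hi in(("blue",(100,100,60),(118,255,255)),("orange",(5,150,100),(16,255,255))):
  for c in blobs(q,lo,hi,100):print(n,c.reshape(-1,2).mean(0).round(),axis(c,.045,k,e),axis(c,.12,k,e)[:2])
cv2.imwrite("pics/w7.png",np.hstack([cv2.resize(im,(400,300)),cv2.resize(t[140:340,200:480],(400,300))]))
E
```

```text
[ 0.41049414 -0.21667745  0.23303915] [ 1.79994528e+02 -5.40866174e-02 -1.98340653e-01]
blue [ 59. 207.] [604.7 667.9  89.8 280.  193.1] [591.3 633.1]
blue [420. 174.] [ 695.1 -254.2    2.9  102.7   48.2] [ 676.8 -239.9]
blue [264. 122.] [844.7 151.9 -76.2  58.7  44.2] [818.5 144.6]
orange [218. 228.] [ 5.623e+02  2.682e+02 -3.000e-01  5.130e+01  3.540e+01] [551.1 254.7]
orange [342. 227.] [565.8 -49.   89.2  66.3  41.2] [554.5 -45.6]
blue [322. 222.] [ 409.5 -216.7    4.7   61.1   60.3] [ 426.3 -216.4]
orange [71. 54.] [559.8  -4.2  90.   85.6  75.9] [541.7 -53.1]
orange [135.  72.] [542.  -53.6 -20.3  60.4  22.6] [528.1 -91.1]
```

View pics/w7.png

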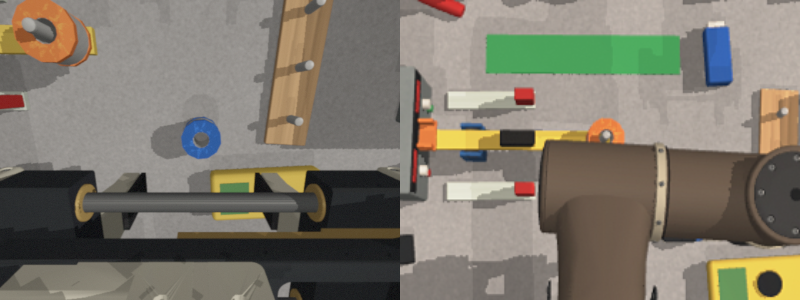

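The orange reel is threaded on the bar's pin, and the blue reel is straight under the tool at (.4095,-.217).

Request:
apply_moves(
  targets=[
    {"travel": [-1, 0, 45], "roll": 0, "jaw": 86},
    {"travel": [0, 0, 45], "roll": 0, "jaw": 86},
    {"travel": [0, 0, 45], "roll": 0, "jaw": 86},
    {"travel": [0, 0, 45], "roll": 0, "jaw": 86},
    {"travel": [0, 0, 21], "roll": 0, "jaw": 86},
    {"travel": [0, 0, 0], "roll": 0, "jaw": 45},
    {"travel": [0, 0, 0], "roll": 0, "jaw": 45},
    {"travel": [0, 0, 0], "roll": 0, "jaw": 45},
    {"travel": [0, 0, 0], "roll": 0, "jaw": 45},
    {"travel": [0, 0, 0], "roll": 0, "jaw": 45},
  ],
)

```text
clock: 25.35
tool_pos: [0.4112, -0.2161, 0.0332]
orientation: [180.0, -0.2, 0.1]
force: [-0.8, 1.6, 7.9]
opening: 0.0584
gripper_force: 30.0
```

Request:
apply_moves(
  targets=[
    {"travel": [0, 0, 0], "roll": 0, "jaw": 45},
    {"travel": [0, 0, 0], "roll": 0, "jaw": 45},
    {"travel": [0, 0, -30], "roll": 0, "jaw": 45},
    {"travel": [0, 0, -45], "roll": 0, "jaw": 45},
    {"travel": [0, 0, -45], "roll": 0, "jaw": 45},
    {"travel": [0, 0, -45], "roll": 0, "jaw": 45},
    {"travel": [0, 0, -15], "roll": 0, "jaw": 45},
    {"travel": [0, 0, 0], "roll": 8, "jaw": 45},
    {"travel": [0, 0, 0], "roll": 8, "jaw": 45},
    {"travel": [0, 0, 0], "roll": 8, "jaw": 45},
  ],
)

```text
clock: 26.35
tool_pos: [0.4084, -0.2155, 0.2112]
orientation: [-179.9, 0.1, -24.3]
force: [-0.3, 0.2, -7.2]
opening: 0.0582
gripper_force: 30.0
```

Request:
apply_moves(
  targets=[
    {"travel": [0, 0, 0], "roll": 8, "jaw": 45},
    {"travel": [0, 0, 0], "roll": 8, "jaw": 45},
    {"travel": [0, 0, 0], "roll": 8, "jaw": 45},
    {"travel": [0, 0, 0], "roll": 8, "jaw": 45},
    {"travel": [0, 0, 0], "roll": 8, "jaw": 45},
    {"travel": [0, 0, 0], "roll": 8, "jaw": 45},
    {"travel": [0, 0, 0], "roll": 8, "jaw": 45},
    {"travel": [0, 0, 0], "roll": 8, "jaw": 45},
    {"travel": [0, 0, 0], "roll": 2, "jaw": 45},
    {"travel": [0, 0, 0], "roll": 0, "jaw": 45},
  ],
)

```text
clock: 27.35
tool_pos: [0.4085, -0.2156, 0.211]
orientation: [179.9, 0.1, -90.0]
force: [-0.8, 0.9, -7.7]
opening: 0.0581
gripper_force: 30.0
```

Request:
apply_moves(
  targets=[
    {"travel": [-33, -28, 0], "roll": 0, "jaw": 45},
    {"travel": [-33, -27, 0], "roll": 0, "jaw": 45},
    {"travel": [-33, -27, 0], "roll": 0, "jaw": 45},
    {"travel": [-33, -27, 0], "roll": 0, "jaw": 45},
    {"travel": [-32, -27, 0], "roll": 0, "jaw": 45},
    {"travel": [0, 0, 10], "roll": 0, "jaw": 45},
    {"travel": [0, 0, 0], "roll": 0, "jaw": 45},
    {"travel": [0, 0, 0], "roll": 0, "jaw": 45},
    {"travel": [0, 0, 0], "roll": 0, "jaw": 45},
  ],
)

```text
clock: 28.25
tool_pos: [0.5449, -0.0525, 0.202]
orientation: [180.0, -0.0, -89.9]
force: [0.7, -0.3, -7.1]
opening: 0.0581
gripper_force: 30.0
```

Request:
apply_moves(
  targets=[
    {"travel": [0, 0, 10], "roll": 0, "jaw": 45},
    {"travel": [0, 0, 10], "roll": 0, "jaw": 45},
    {"travel": [0, 0, 10], "roll": 0, "jaw": 45},
    {"travel": [0, 0, 10], "roll": 0, "jaw": 45},
    {"travel": [0, 0, 0], "roll": 0, "jaw": 45},
    {"travel": [0, 0, 0], "roll": 0, "jaw": 45},
  ],
)

```text
clock: 28.85
tool_pos: [0.5455, -0.0519, 0.1613]
orientation: [180.0, -0.0, -89.9]
force: [0.7, 0.1, -7.8]
opening: 0.0584
gripper_force: 30.0
```

Request:
apply_moves(
  targets=[
    {"travel": [0, 0, 4], "roll": 0, "jaw": 45},
    {"travel": [0, 0, 3], "roll": 0, "jaw": 45},
    {"travel": [0, 0, 0], "roll": 0, "jaw": 45},
    {"travel": [0, 0, 0], "roll": 0, "jaw": 87},
    {"travel": [0, 0, 0], "roll": 0, "jaw": 87},
    {"travel": [0, 0, 0], "roll": 0, "jaw": 87},
    {"travel": [0, 0, 0], "roll": 0, "jaw": 87},
    {"travel": [0, 0, 0], "roll": 0, "jaw": 87},
    {"travel": [0, 0, 0], "roll": 0, "jaw": 87},
    {"travel": [0, 0, 0], "roll": 0, "jaw": 87},
  ],
)

```text
clock: 29.85
tool_pos: [0.5455, -0.0518, 0.1547]
orientation: [-180.0, -0.0, -89.9]
force: [-0.7, -0.5, -0.2]
opening: 0.0872
gripper_force: 0.0
```

Request:
apply_moves(
  targets=[
    {"travel": [0, 0, -40], "roll": 0, "jaw": 87},
    {"travel": [0, 0, -40], "roll": 0, "jaw": 87},
    {"travel": [40, 0, -30], "roll": 0, "jaw": 87},
    {"travel": [40, 0, 0], "roll": 0, "jaw": 87},
    {"travel": [40, 0, 0], "roll": 0, "jaw": 87},
    {"travel": [0, 0, 0], "roll": 0, "jaw": 87},
    {"travel": [0, 0, 0], "roll": 0, "jaw": 87},
  ],
)

```text
clock: 30.55
tool_pos: [0.5454, -0.1727, 0.2644]
orientation: [180.0, 0.0, -90.0]
force: [0.1, 0.7, -0.1]
opening: 0.0871
gripper_force: 0.0
```

```bash
python3 - <<'E'
from h import *
o=ctrl.get_obs();print(o['tool_pos'],o['orientation'])
t,Kt,Tt=snap("top");im,K,T=snap("wrist");s,Ks,Ts=snap("scene")
np.savez("w8.npz",im=im,K=K,T=T,t=t,s=s)
cv2.imwrite("pics/w8.png",np.vstack([np.hstack([cv2.resize(im,(400,300)),cv2.resize(t[140:340,130:410],(400,300))]),cv2.resize(s[150:300,210:530],(800,300))]))
for c in blobs(t,(0,170,120),(4,255,255)):
  a=axis(c,.064,Kt,Tt); print(a)
E
```

```text
[ 0.54539523 -0.17266348  0.26440136] [ 1.79969529e+02  4.97670274e-03 -9.00295962e+01]
[ 880.1 -336.1  -84.3  120.9  101. ]
[ 880.1 -495.9  -84.3  120.8  100.8]
[787.2 248.5  70.3  96.9  22.4]
[626.9 281.7  -2.5  53.8   7.5]
[514.2 284.3   1.   40.2   5. ]
```

View pics/w8.png

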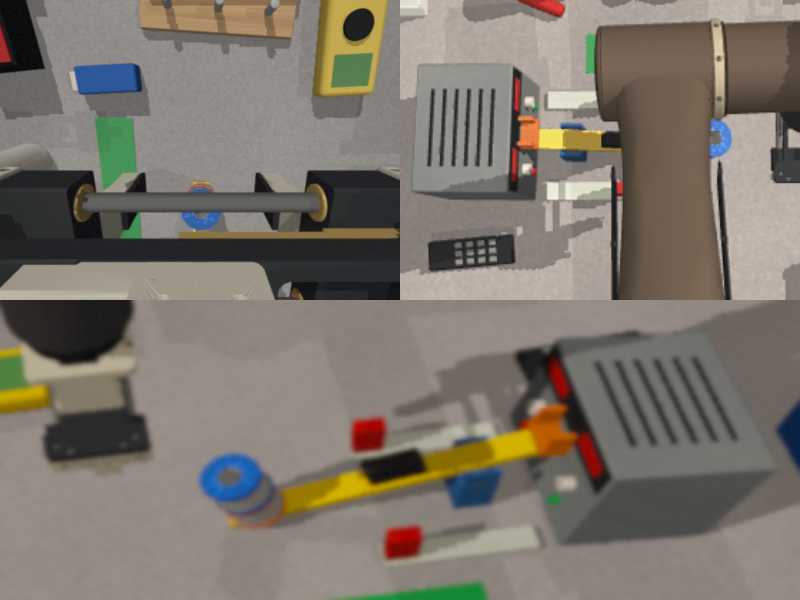

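The supply is levered up: the bar slopes to its tail with both reels on it, and the shoes stand either side. Next I'll push the shoes in with closed fingers.

Request:
apply_moves(
  targets=[
    {"travel": [0, 0, 0], "roll": -8.2, "jaw": 0},
    {"travel": [0, 0, 0], "roll": -8.2, "jaw": 0},
    {"travel": [0, 0, 0], "roll": -8.2, "jaw": 0},
    {"travel": [0, 0, 0], "roll": -8.2, "jaw": 0},
    {"travel": [0, 0, 0], "roll": -8.2, "jaw": 0},
    {"travel": [0, 0, 0], "roll": -8.2, "jaw": 0},
    {"travel": [0, 0, 0], "roll": -8.2, "jaw": 0},
    {"travel": [0, 0, 0], "roll": -8.2, "jaw": 0},
    {"travel": [0, 0, 0], "roll": -8.2, "jaw": 0},
    {"travel": [0, 0, 0], "roll": -8.2, "jaw": 0},
  ],
)

```text
clock: 31.7
tool_pos: [0.5459, -0.1705, 0.2647]
orientation: [-180.0, -0.0, -7.5]
force: [-0.1, -0.2, -0.8]
opening: 0.0123
gripper_force: 0.0
```

Request:
apply_moves(
  targets=[
    {"travel": [0, 0, 0], "roll": -8, "jaw": 0},
    {"travel": [-20, -35, 0], "roll": 0, "jaw": 0},
    {"travel": [-20, -35, 0], "roll": 0, "jaw": 0},
    {"travel": [-20, -35, 0], "roll": 0, "jaw": 0},
    {"travel": [-18, -35, 0], "roll": 0, "jaw": 0},
    {"travel": [0, -35, 0], "roll": 0, "jaw": 0},
    {"travel": [0, -28, 0], "roll": 0, "jaw": 0},
    {"travel": [0, 0, 0], "roll": 0, "jaw": 0},
    {"travel": [0, 0, 0], "roll": 0, "jaw": 0},
  ],
)

```text
clock: 32.6
tool_pos: [0.4671, 0.0324, 0.2648]
orientation: [-180.0, -0.0, 0.3]
force: [0.0, -0.5, 0.5]
opening: 0.0
gripper_force: 0.0
```

```bash
python3 - <<'E'
from h import *
o=ctrl.get_obs();print(o['tool_pos'],o['orientation'],o['opening'])
s,K,T=snap("scene");print(Rn.from_matrix(T[:3,:3]).as_euler('xyz').round(2))
for c in blobs(s,(0,150,90),(4,255,255),20):
  u=c.reshape(-1,2).mean(0);print(u.round(),axis(c,.064,K,T))
w=np.load("w8.npz");t=w['t'];c=ctrl.calibration("top")
for u in[(205,185),(144,184),(210,230),(208,265)]:print(u,cast(u,.17,c['K'],c['extrinsics']),cast(u,.184,c['K'],c['extrinsics']))
cv2.imwrite("pics/s9.png",np.hstack([cv2.resize(s[190:300,330:460],(450,400),interpolation=2),cv2.resize(t[170:290,130:230],(350,400),interpolation=2)]))
E
```

```text
[0.46711443 0.03241647 0.26481341] [-1.79993342e+02 -9.80409058e-03  2.87453501e-01] 3.7283677245572545e-05
[-2.62 -0.01  1.39]
[119. 422.] [ 881.  -499.8  -84.3  122.7  102.8]
[198. 407.] [ 880.7 -340.2  -84.4  123.1  103.3]
[454. 330.] [817.2 236.7  68.   90.5  23. ]
[625.  88.] [ 1.623e+02  9.950e+02 -5.000e-01  9.630e+01  3.690e+01]
[372. 270.] [638.1  87.  -12.5  41.2  33.8]
[358. 218.] [483.9  85.7 -11.8  49.3  31. ]
[595. 130.] [ 3.114e+02  8.257e+02 -6.000e-01  6.330e+01  2.700e+01]
[445. 226.] [552.  300.3  -1.2  61.6  14.3]
[433. 188.] [428.6 303.1  -1.2  64.8  14.1]
[603.  53.] [7.500e+00 9.985e+02 7.000e-01 8.070e+01 2.990e+01]
(205, 185) [[0.64760134 0.27792648]] [[0.64438418 0.275051  ]]
(144, 184) [[0.65055005 0.4196458 ]] [[0.64730078 0.41522721]]
(210, 230) [[0.54137485 0.26439726]] [[0.53931433 0.26166909]]
(208, 265) [[0.46025973 0.26752125]] [[0.45908244 0.26475907]]
```

View pics/s9.png

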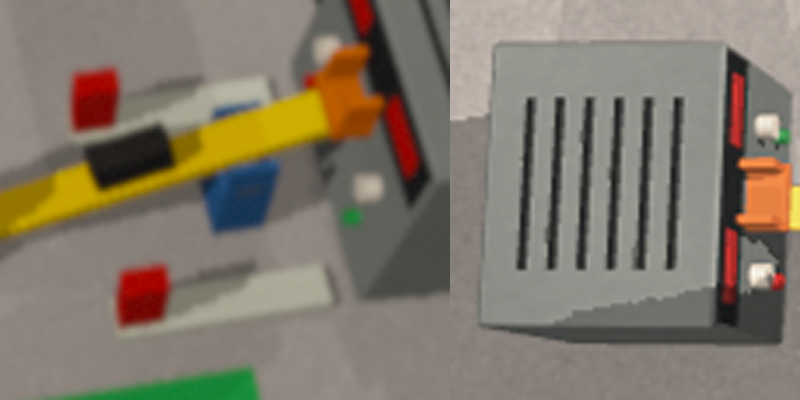

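Request:
apply_moves(
  targets=[
    {"travel": [0, 2, 45], "roll": 0, "jaw": 0},
    {"travel": [0, 0, 45], "roll": 0, "jaw": 0},
    {"travel": [0, 0, 45], "roll": 0, "jaw": 0},
    {"travel": [0, 0, 45], "roll": 0, "jaw": 0},
    {"travel": [0, 0, 34], "roll": 0, "jaw": 0},
    {"travel": [0, 0, 0], "roll": 0, "jaw": 0},
    {"travel": [0, -10, 0], "roll": 0, "jaw": 0},
    {"travel": [0, -10, 0], "roll": 0, "jaw": 0},
    {"travel": [0, -5, 0], "roll": 0, "jaw": 0},
    {"travel": [0, -5, 0], "roll": 0, "jaw": 0},
  ],
)

```text
clock: 33.65
tool_pos: [0.4681, 0.0602, 0.0522]
orientation: [-179.9, -0.1, 0.2]
force: [0.1, -2.4, 1.8]
opening: 0.0004
gripper_force: 1.1
```

Request:
apply_moves(
  targets=[
    {"travel": [0, -6, 0], "roll": 0, "jaw": 0},
    {"travel": [0, -6, 0], "roll": 0, "jaw": 0},
    {"travel": [0, -6, 0], "roll": 0, "jaw": 0},
    {"travel": [0, -6, 0], "roll": 0, "jaw": 0},
    {"travel": [0, 0, 0], "roll": 0, "jaw": 0},
  ],
)

```text
clock: 34.15
tool_pos: [0.4675, 0.0839, 0.0506]
orientation: [-180.0, -0.0, 0.1]
force: [-0.2, 0.4, -0.4]
opening: 0.0008
gripper_force: 0.0
```

```bash
python3 - <<'E'
from h import *
s,K,T=snap("scene");t,Kt,Tt=snap("top")
cv2.imwrite("pics/s10.png",np.hstack([cv2.resize(s[190:300,330:460],(450,400),interpolation=2),cv2.resize(t[170:310,130:250],(350,400),interpolation=2)]))
E
```

```text
(no output)
```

View pics/s10.png

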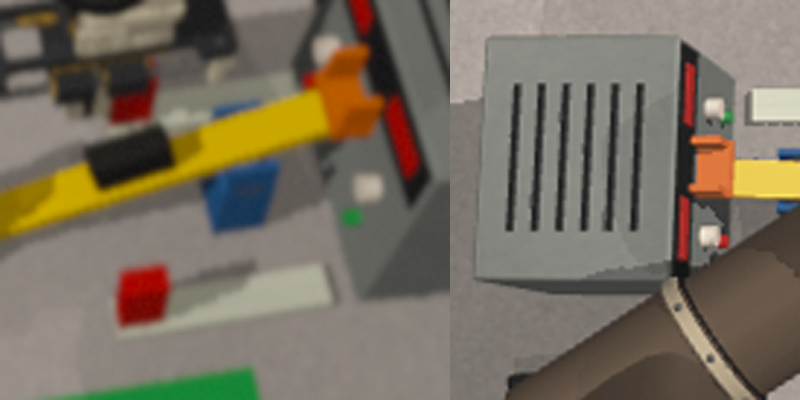

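The first shoe is moving in cleanly. The other nose is about 13 mm short of the front edge, which puts that edge near y = 0.25.

Request:
apply_moves(
  targets=[
    {"travel": [0, -6, 0], "roll": 0, "jaw": 0},
    {"travel": [0, -6, 0], "roll": 0, "jaw": 0},
    {"travel": [0, -6, 0], "roll": 0, "jaw": 0},
    {"travel": [0, -4, 0], "roll": 0, "jaw": 0},
    {"travel": [0, 0, 0], "roll": 0, "jaw": 0},
    {"travel": [0, 0, 0], "roll": 0, "jaw": 0},
  ],
)

```text
clock: 34.85
tool_pos: [0.4673, 0.1053, 0.0507]
orientation: [-180.0, -0.0, 0.1]
force: [-1.2, 0.7, -0.5]
opening: 0.0002
gripper_force: 0.0
```

Request:
apply_moves(
  targets=[
    {"travel": [0, 25, 0], "roll": 0, "jaw": 0},
    {"travel": [0, 25, 0], "roll": 0, "jaw": 0},
    {"travel": [0, 26, -40], "roll": 0, "jaw": 0},
    {"travel": [0, 0, -40], "roll": 0, "jaw": 0},
    {"travel": [0, 0, -40], "roll": 0, "jaw": 0},
    {"travel": [0, 0, -40], "roll": 0, "jaw": 0},
    {"travel": [40, 0, 0], "roll": 0, "jaw": 0},
    {"travel": [40, 0, 0], "roll": 0, "jaw": 0},
    {"travel": [40, 0, 0], "roll": 0, "jaw": 0},
    {"travel": [39, 0, 0], "roll": 0, "jaw": 0},
  ],
)

```text
clock: 35.85
tool_pos: [0.6279, 0.029, 0.2109]
orientation: [-180.0, -0.0, 0.1]
force: [-0.1, 0.6, -0.1]
opening: 0.0003
gripper_force: 0.0
```

Request:
apply_moves(
  targets=[
    {"travel": [0, 0, 0], "roll": 0, "jaw": 0},
    {"travel": [0, 0, 0], "roll": 0, "jaw": 0},
    {"travel": [0, 0, 40], "roll": 0, "jaw": 0},
    {"travel": [0, 0, 40], "roll": 0, "jaw": 0},
    {"travel": [0, 0, 40], "roll": 0, "jaw": 0},
    {"travel": [0, 0, 40], "roll": 0, "jaw": 0},
    {"travel": [0, 0, 0], "roll": 0, "jaw": 0},
    {"travel": [0, 0, 0], "roll": 0, "jaw": 0},
  ],
)

```text
clock: 36.65
tool_pos: [0.626, 0.0292, 0.0515]
orientation: [180.0, 0.0, 0.1]
force: [0.1, -0.3, 1.5]
opening: 0.0005
gripper_force: 0.0
```

Request:
apply_moves(
  targets=[
    {"travel": [0, -10, 0], "roll": 0, "jaw": 0},
    {"travel": [0, -10, 0], "roll": 0, "jaw": 0},
    {"travel": [0, -5, 0], "roll": 0, "jaw": 0},
    {"travel": [0, -5, 0], "roll": 0, "jaw": 0},
    {"travel": [0, -6, 0], "roll": 0, "jaw": 0},
    {"travel": [0, -6, 0], "roll": 0, "jaw": 0},
    {"travel": [0, -6, 0], "roll": 0, "jaw": 0},
    {"travel": [0, -6, 0], "roll": 0, "jaw": 0},
    {"travel": [0, -6, 0], "roll": 0, "jaw": 0},
  ],
)

```text
clock: 37.55
tool_pos: [0.6263, 0.0897, 0.0506]
orientation: [180.0, 0.0, 0.1]
force: [-0.0, -2.2, 3.1]
opening: 0.0001
gripper_force: 1.3
```

Request:
apply_moves(
  targets=[
    {"travel": [0, -6, 0], "roll": 0, "jaw": 0},
    {"travel": [0, -6, 0], "roll": 0, "jaw": 0},
    {"travel": [0, -4, 0], "roll": 0, "jaw": 0},
    {"travel": [0, 0, 0], "roll": 0, "jaw": 0},
    {"travel": [0, 0, 0], "roll": 0, "jaw": 0},
    {"travel": [0, 0, 0], "roll": 0, "jaw": 0},
  ],
)

```text
clock: 38.15
tool_pos: [0.6261, 0.1054, 0.0505]
orientation: [-180.0, 0.0, 0.1]
force: [-0.7, -0.6, 0.2]
opening: 0.0005
gripper_force: 0.0
```

Request:
apply_moves(
  targets=[
    {"travel": [0, 25, 0], "roll": 0, "jaw": 0},
    {"travel": [0, 25, -10], "roll": 0, "jaw": 0},
    {"travel": [0, 30, -40], "roll": 0, "jaw": 0},
    {"travel": [0, 0, -45], "roll": 0, "jaw": 0},
    {"travel": [0, 0, -45], "roll": 0, "jaw": 0},
    {"travel": [0, 45, -45], "roll": 0, "jaw": 60},
    {"travel": [0, 45, -20], "roll": 0, "jaw": 87},
    {"travel": [0, 45, 0], "roll": 0, "jaw": 87},
    {"travel": [-20, 35, 0], "roll": 0, "jaw": 87},
    {"travel": [0, 0, 0], "roll": 0, "jaw": 87},
  ],
)

```text
clock: 39.15
tool_pos: [0.6045, -0.1388, 0.2462]
orientation: [-180.0, 0.0, -0.1]
force: [0.6, 0.0, -0.2]
opening: 0.035
gripper_force: 0.0
```

```bash
python3 - <<'E'
from h import *
o=ctrl.get_obs();print(o['tool_pos'],o['orientation'])
t,K,T=snap("top");im,Kw,Tw=snap("wrist");np.savez("w11.npz",t=t,im=im,Kw=Kw,Tw=Tw)
for c in blobs(t,(0,150,90),(4,255,255),20)[2:]: print('tab',axis(c,.064,K,T))
for c in blobs(t,(100,100,60),(118,255,255),100):print('blue t',axis(c,.1,K,T))
for c in blobs(im,(100,100,60),(118,255,255),100):
  (x,y),r=cv2.minEnclosingCircle(c);print('blue w',(round(x),round(y),round(r)),axis(c,.1,Kw,Tw),axis(c,.09,Kw,Tw))
# white shoe strip visible: low-sat bright
h=cv2.cvtColor(t,cv2.COLOR_BGR2HSV);m=((h[...,1]<45)&(h[...,2]>185)).astype(np.uint8);m[:,:200]=0;m[:,330:]=0;m[:180]=0
for c in cv2.findContours(m,0,2)[0]:
  if cv2.contourArea(c)>40:print('strip',cv2.boundingRect(c),axis(c,.008,K,T))
E
```

```text
[ 0.60451943 -0.13875008  0.24620515] [-1.79992181e+02  3.30844111e-02 -1.47705293e-01]
tab [786.5 248.2  69.9  98.8  24. ]
tab [ 4.965e+02 -5.621e+02  1.000e-01  6.070e+01  1.130e+01]
tab [ 6.206e+02 -5.621e+02  4.000e-01  6.450e+01  1.170e+01]
tab [627.  282.5   1.   53.8   7.5]
tab [6.250e+02 1.544e+02 4.000e-01 2.050e+01 1.260e+01]
blue t [594.9 642.4  89.8 269.1 185.6]
blue t [546.6 -61.7  33.   60.7  58.8]
blue t [825.3 146.4 -76.2  56.4  42.9]
blue w (446, 117, 59) [ 695.1 -234.1    2.9   79.2   41.1] [ 695.7 -237.6    2.9   82.    42.5]
blue w (32, 258, 33) [586.6 113.8  89.9  58.5  24.5] [583.4 122.7  89.9  60.6  25.4]
blue w (242, 274, 21) [568.2 -67.7 -59.4  29.9  21.7] [564.4 -65.3 -59.4  31.   22.5]
strip (200, 275, 50, 76) [351.9 255.5   1.1 192.8 124.2]
strip (224, 263, 19, 11) [465.7 234.7  89.6  46.3  25.9]
strip (227, 201, 33, 12) [627.  211.   89.7  83.5  29.3]
strip (327, 190, 3, 31) [ 6.30e+02 -1.18e+01 -5.00e-01  8.01e+01  5.30e+00]
strip (233, 180, 14, 20) [673.1 218.8   8.1  54.7  31.7]
```

Request:
apply_moves(
  targets=[
    {"travel": [0, 0, 0], "roll": 8.2, "jaw": 87},
    {"travel": [0, 0, 0], "roll": 8.2, "jaw": 87},
    {"travel": [0, 0, 0], "roll": 8.2, "jaw": 87},
    {"travel": [0, 0, 0], "roll": 8.2, "jaw": 87},
    {"travel": [0, 0, 0], "roll": 8.2, "jaw": 87},
    {"travel": [0, 0, 0], "roll": 8.2, "jaw": 87},
    {"travel": [0, 0, 0], "roll": 8.2, "jaw": 87},
    {"travel": [0, 0, 0], "roll": 8.2, "jaw": 87},
    {"travel": [0, 0, 0], "roll": 8.2, "jaw": 87},
    {"travel": [0, 0, 0], "roll": 8.2, "jaw": 87},
  ],
)

```text
clock: 40.25
tool_pos: [0.6071, -0.1338, 0.2458]
orientation: [180.0, 0.0, -82.2]
force: [0.1, -0.7, -0.1]
opening: 0.0871
gripper_force: 0.0
```

Request:
apply_moves(
  targets=[
    {"travel": [0, 0, 0], "roll": 8, "jaw": 87},
    {"travel": [0, 0, 0], "roll": 0, "jaw": 87},
    {"travel": [0, 0, 0], "roll": 0, "jaw": 87},
  ],
)

```text
clock: 40.55
tool_pos: [0.6069, -0.1343, 0.2459]
orientation: [180.0, 0.0, -89.6]
force: [0.8, -0.4, -0.2]
opening: 0.0871
gripper_force: 0.0
```

```bash
python3 - <<'E'
from h import *
o=ctrl.get_obs();print(o['tool_pos'],o['orientation'])
t,K,T=snap("top");im,Kw,Tw=snap("wrist")
for q,k,e in((t,K,T),(im,Kw,Tw)):
 for c in blobs(q,(100,100,60),(118,255,255),100):
  (x,y),r=cv2.minEnclosingCircle(c);print('blue',(round(x),round(y),round(r)),axis(c,.105,k,e))
 for c in blobs(q,(0,150,90),(4,255,255),60): print('red',axis(c,.064,k,e))
 for c in blobs(q,(24,120,90),(32,255,255),60): print('yel',axis(c,.03,k,e))
E
```

```text
[ 0.60692753 -0.13429269  0.24589465] [ 1.79991617e+02  3.69994094e-03 -8.96136190e+01]
blue (60, 216, 65) [594.  640.1  89.8 268.1 184.9]
blue (349, 232, 13) [545.8 -61.4  33.   60.4  58.6]
blue (423, 186, 14) [ 657.9 -244.     2.6   53.3   45.8]
blue (264, 118, 12) [824.4 146.2 -76.2  56.2  40.9]
red [ 880.  -495.9  -84.3  121.9  102.2]
red [ 880.2 -336.3  -84.4  122.3  102.4]
red [787.3 250.7  70.1  93.5  24. ]
red [ 4.965e+02 -5.621e+02  1.000e-01  6.070e+01  1.130e+01]
red [ 6.206e+02 -5.621e+02 -4.000e-01  6.460e+01  1.170e+01]
yel [ 306.8 -329.8  -87.1  181.3   79.8]
blue (224, 83, 60) [ 678.9 -248.9    2.9   80.2   36.9]
blue (382, 294, 30) [ 5.521e+02 -8.350e+01  4.000e-01  4.650e+01  3.220e+01]
blue (390, 340, 17) [ 5.415e+02 -3.230e+01  5.000e-01  3.020e+01  6.200e+00]
red [ 850.9 -298.7    5.7   53.9   34.9]
yel [ 328.1 -284.2  -75.7   94.9   33.4]
yel [550.2  33.2 -87.8  39.6  16.7]
```

Request:
apply_moves(
  targets=[
    {"travel": [-26, 21, 0], "roll": 0.4, "jaw": 87},
    {"travel": [-25, 21, 0], "roll": 0, "jaw": 87},
    {"travel": [-25, 20, 0], "roll": 0, "jaw": 87},
    {"travel": [0, 0, 0], "roll": 0, "jaw": 87},
    {"travel": [0, 0, 40], "roll": 0, "jaw": 87},
    {"travel": [0, 0, 40], "roll": 0, "jaw": 87},
    {"travel": [0, 0, 40], "roll": 0, "jaw": 87},
    {"travel": [0, 0, 20], "roll": 0, "jaw": 87},
    {"travel": [0, 0, 10], "roll": 0, "jaw": 87},
    {"travel": [0, 0, 0], "roll": 0, "jaw": 87},
  ],
)

```text
clock: 41.65
tool_pos: [0.5446, -0.0591, 0.095]
orientation: [179.9, -0.0, -90.3]
force: [-0.4, 0.4, -0.6]
opening: 0.0871
gripper_force: 0.0
```

Request:
apply_moves(
  targets=[
    {"travel": [0, 0, 0], "roll": 0, "jaw": 45},
    {"travel": [0, 0, 0], "roll": 0, "jaw": 45},
    {"travel": [0, 0, 0], "roll": 0, "jaw": 45},
    {"travel": [0, 0, 0], "roll": 0, "jaw": 45},
    {"travel": [0, 0, 0], "roll": 0, "jaw": 45},
    {"travel": [0, 0, 0], "roll": 0, "jaw": 45},
    {"travel": [0, 0, 0], "roll": 0, "jaw": 45},
  ],
)

```text
clock: 42.35
tool_pos: [0.5452, -0.0588, 0.0967]
orientation: [-180.0, -0.0, -90.3]
force: [-0.7, 0.4, 6.4]
opening: 0.0583
gripper_force: 30.0
```

Request:
apply_moves(
  targets=[
    {"travel": [1.5, 0, -5], "roll": 0, "jaw": 45},
    {"travel": [1.5, 0, -5], "roll": 0, "jaw": 45},
    {"travel": [1.5, 0, -5], "roll": 0, "jaw": 45},
    {"travel": [1, 0, -5], "roll": 0, "jaw": 45},
    {"travel": [0, 0, 0], "roll": 0, "jaw": 45},
    {"travel": [0, 0, 0], "roll": 0, "jaw": 45},
  ],
)

```text
clock: 42.95
tool_pos: [0.5448, -0.0644, 0.1161]
orientation: [-180.0, 0.0, -90.3]
force: [-0.1, 0.5, -8.7]
opening: 0.0581
gripper_force: 30.0
```

Request:
apply_moves(
  targets=[
    {"travel": [1.5, 0, -7], "roll": 0, "jaw": 45},
    {"travel": [1.5, 0, -7], "roll": 0, "jaw": 45},
    {"travel": [1.5, 0, -7], "roll": 0, "jaw": 45},
    {"travel": [1.5, 0, -10], "roll": 0, "jaw": 45},
    {"travel": [1.5, 0, -15], "roll": 0, "jaw": 45},
    {"travel": [0, 0, -20], "roll": 0, "jaw": 45},
    {"travel": [0, 0, -20], "roll": 0, "jaw": 45},
    {"travel": [0, 0, 0], "roll": 0, "jaw": 45},
  ],
)

```text
clock: 43.75
tool_pos: [0.5467, -0.0719, 0.2056]
orientation: [-179.6, 0.0, -90.3]
force: [1.2, 0.2, -7.0]
opening: 0.0586
gripper_force: 30.0
```

```bash
python3 - <<'E'
from h import *
o=ctrl.get_obs();print(o['tool_pos'],o['force'])
t,K,T=snap("top")
for n,lo,hi in(("blue",(100,100,60),(118,255,255)),("orange",(5,150,100),(16,255,255)),("red",(0,150,90),(4,255,255))):
  for c in blobs(t,lo,hi,20):
    u=c.reshape(-1,2).mean(0)
    if 200<u[0]<420:print(n,u.round(),axis(c,.064,K,T))
E
```

```text
[ 0.54669546 -0.07189526  0.20564537] [ 1.17801778  0.17819519 -7.03921671]
blue [264. 122.] [838.1 150.  -76.2  57.9  43.6]
orange [337. 236.] [ 5.401e+02 -3.030e+01 -5.000e-01  4.050e+01  1.510e+01]
red [225. 141.] [786.7 248.6  69.9  97.9  24. ]
```

Request:
apply_moves(
  targets=[
    {"travel": [35, 17, 0], "roll": 0.3, "jaw": 45},
    {"travel": [35, 17, 0], "roll": 0, "jaw": 45},
    {"travel": [35, 17, 0], "roll": 0, "jaw": 45},
    {"travel": [33, 16, 0], "roll": 0, "jaw": 45},
    {"travel": [0, 0, 40], "roll": 0, "jaw": 45},
    {"travel": [0, 0, 40], "roll": 0, "jaw": 45},
    {"travel": [0, 0, 40], "roll": 0, "jaw": 45},
    {"travel": [0, 0, 30], "roll": 0, "jaw": 45},
    {"travel": [0, 0, 8], "roll": 0, "jaw": 45},
    {"travel": [0, 0, 0], "roll": 0, "jaw": 45},
  ],
)

```text
clock: 44.8
tool_pos: [0.4751, -0.2091, 0.0427]
orientation: [179.8, 0.0, -90.6]
force: [0.0, -0.3, -7.1]
opening: 0.0582
gripper_force: 30.0
```

Request:
apply_moves(
  targets=[
    {"travel": [0, 0, 3], "roll": 0, "jaw": 45},
    {"travel": [0, 0, 3], "roll": 0, "jaw": 45},
    {"travel": [0, 0, 0], "roll": 0, "jaw": 45},
  ],
)

```text
clock: 45.1
tool_pos: [0.4777, -0.2091, 0.04]
orientation: [-179.9, -0.0, -90.6]
force: [-3.5, 3.0, 6.7]
opening: 0.0582
gripper_force: 30.0
```

Request:
apply_moves(
  targets=[
    {"travel": [0, 0, 0], "roll": 0, "jaw": 87},
    {"travel": [0, 0, 0], "roll": 0, "jaw": 87},
    {"travel": [0, 0, 0], "roll": 0, "jaw": 87},
    {"travel": [0, 0, 0], "roll": 0, "jaw": 87},
    {"travel": [0, 0, -40], "roll": 0.6, "jaw": 87},
    {"travel": [0, 0, -40], "roll": 0, "jaw": 87},
    {"travel": [0, 0, -40], "roll": 0, "jaw": 87},
    {"travel": [0, 0, -40], "roll": 0, "jaw": 87},
    {"travel": [0, 0, 0], "roll": 0, "jaw": 87},
    {"travel": [0, 0, 0], "roll": 0, "jaw": 87},
  ],
)

```text
clock: 46.1
tool_pos: [0.477, -0.2092, 0.1991]
orientation: [-179.8, 0.0, -91.2]
force: [-0.1, -0.1, -0.4]
opening: 0.087
gripper_force: 0.0
```

```bash
python3 - <<'E'
from h import *
o=ctrl.get_obs();print(o['tool_pos'],o['orientation'])
t,K,T=snap("top");w,Kw,Tw=snap("wrist");np.savez("w12.npz",t=t,w=w,Kw=Kw,Tw=Tw)
for q,k,e in((t,K,T),(w,Kw,Tw)):
 for n,lo,hi in(("blue",(100,100,60),(118,255,255)),("orange",(5,150,100),(16,255,255)),("red",(0,150,90),(4,255,255)),("bar",(24,120,90),(32,255,255)),("wood",(5,60,60),(20,170,255))):
  for c in blobs(q,lo,hi,40):
    u=c.reshape(-1,2).mean(0)
    if q is w or 200<u[0]<500:print(n,u.round(),axis(c,.045,k,e))
E
```

```text
[ 0.47702413 -0.20922043  0.19906053] [-1.79839054e+02  7.27468906e-03 -9.12126350e+01]
blue [420. 175.] [ 695.1 -254.1    2.9  102.7   48. ]
blue [263. 122.] [844.7 151.9 -76.2  58.7  44.2]
blue [397. 269.] [ 462.6 -187.1   88.8   40.6   35.4]
blue [250. 244.] [524.2 186.   85.8  43.9  16.6]
orange [218. 225.] [ 5.661e+02  2.651e+02 -3.000e-01  5.390e+01  3.850e+01]
red [453. 106.] [ 887.3 -341.1  -84.3  124.   103.7]
red [225. 140.] [792.7 252.1  69.9  98.7  24.3]
red [266. 267.] [467.3 145.2  89.6  33.   20.2]
red [267. 203.] [627.4 145.6  80.1  36.8  22.6]
red [210. 246.] [510.1 288.7  -1.8  53.5   9.3]
red [212. 203.] [630.7 286.2   1.   54.6   7.6]
bar [460. 327.] [ 307.2 -326.3  -86.9  179.3   78.5]
bar [251. 232.] [552.8 189.9  89.7 111.1  33.3]
wood [354. 332.] [ 303.9 -102.7  -15.7  795.1  509.1]
wood [333. 477.] [-44.6 -20.5  89.3 164.2   9.3]
blue [ 67. 173.] [ 682.8 -262.7    2.8  109.8   42.3]
blue [320. 239.] [ 476.6 -199.5  -85.1   61.5   60.3]
orange [255. 372.] [543.8 -65.1  -1.1  50.6  17.2]
bar [524.  81.] [ 311.8 -312.2  -86.5  140.1   78.9]
bar [576.  35.] [ 279.5 -356.2   67.7   29.8   13. ]
bar [258. 352.] [536.5 -89.3   3.7  27.9   6.7]
wood [267.  63.] [ 512.7 -353.9   -1.2  224.9   59.6]
wood [369. 367.] [367.9 -67.9  -1.1 406.5  31.7]
wood [507. 321.] [ 301.7 -114.   -76.5   67.1   29.1]
wood [130. 326.] [ 654.2 -120.9   76.6   66.5   28.7]
wood [475. 470.] [313.3  62.  -31.6  29.2  17. ]
```

```bash
python3 - <<'E'
from h import *
d=np.load("w12.npz");c=ctrl.calibration("top")
for q,k,e in((d['t'],c['K'],c['extrinsics']),(d['w'],d['Kw'],d['Tw'])):
  for p in[(.597,-.369),(.517,-.364),(.438,-.358)]:
    u=proj([*p,.048],k,e);h=14 if q is d['t'] else 30
    x,y=u.round().astype(int);r=q[max(0,y-h):y+h,x-h:x+h];s=cv2.cvtColor(r,cv2.COLOR_BGR2HSV)
    m=((s[...,1]<60)&(s[...,2]>120)).astype(np.uint8)
    n,l,st,ce=cv2.connectedComponentsWithStats(m)
    for i in range(1,n):
      if st[i,4]>6 and abs(ce[i]-[h,min(h,y)]).max()<h*.6:
        v=ce[i]+[x-h,max(0,y-h)];print(u.round(),v.round(1),st[i],cast(v,.048,k,e).round(4),cast(v,.03,k,e).round(4))
w=blobs(d['w'],(5,60,60),(20,170,255),2000)
for q in w[:2]:print(axis(q,.012,d['Kw'],d['Tw']))
E
```

```text
[468. 214.] [472.8 197.1] [   0    0   60   60 1278] [[ 0.641  -0.3835]] [[ 0.6447 -0.3885]]
[466. 276.] [472.2 283.9] [   0    0   60   60 1715] [[ 0.4185 -0.373 ]] [[ 0.4194 -0.378 ]]
[466. 276.] [455.  265.2] [15 19  9  2  9] [[ 0.4659 -0.3313]] [[ 0.4674 -0.3357]]
[466. 276.] [467.1 275.8] [29 28  5  5 21] [[ 0.4389 -0.3611]] [[ 0.44   -0.3659]]
[152.  24.] [151.2  15.8] [ 21   7  17  19 269] [[ 0.5965 -0.3744]] [[ 0.6043 -0.3803]]
[260.  29.] [259.8  20.7] [ 21  11  18  20 270] [[ 0.517  -0.3695]] [[ 0.5197 -0.3751]]
[367.  36.] [367.5  25.5] [ 21  10  19  20 269] [[ 0.4376 -0.3647]] [[ 0.4353 -0.37  ]]
[ 517.2 -362.3   -1.2  250.6   66.5]
[355.8 -43.6  -1.1 453.   35.4]
```

Request:
apply_moves(
  targets=[
    {"travel": [31, -14, 0], "roll": -1.2, "jaw": 87},
    {"travel": [30, -13, 0], "roll": 0, "jaw": 87},
    {"travel": [30, -13, 0], "roll": 0, "jaw": 87},
    {"travel": [0, 0, 0], "roll": 0, "jaw": 87},
    {"travel": [0, 0, 0], "roll": 0, "jaw": 87},
    {"travel": [0, 0, 0], "roll": 0, "jaw": 87},
  ],
)

```text
clock: 46.8
tool_pos: [0.5151, -0.3, 0.1968]
orientation: [179.9, 0.0, -90.0]
force: [-0.7, 1.6, 0.2]
opening: 0.0868
gripper_force: 0.0
```

```bash
python3 - <<'E'
from h import *
print(ctrl.get_obs()['tool_pos'],ctrl.get_obs()['orientation'])
q,k,e=snap("wrist");print(e[:3,3])
for p in[(.597,-.372),(.517,-.367),(.438,-.363)]:
    u=proj([*p,.048],k,e);h=26
    x,y=u.round().astype(int);r=q[max(0,y-h):y+h,x-h:x+h];s=cv2.cvtColor(r,cv2.COLOR_BGR2HSV)
    m=((s[...,1]<60)&(s[...,2]>110)).astype(np.uint8)
    n,l,st,ce=cv2.connectedComponentsWithStats(m)
    for i in range(1,n):
      if st[i,4]>40:
        v=ce[i]+[x-h,max(0,y-h)];print(u.round(),v.round(1),st[i],cast(v,.048,k,e).round(4))
E
```

```text
[ 0.51511338 -0.3000301   0.19683392] [ 1.79875538e+02  4.14111072e-02 -9.00120465e+01]
[ 0.51442906 -0.37134338  0.33245786]
[217. 144.] [218.3 139.8] [ 19  14  23  18 249] [[ 0.5958 -0.3752]]
[317. 150.] [316.7 146.8] [ 18  14  16  18 227] [[ 0.5172 -0.3698]]
[415. 156.] [412.5 151.9] [ 10  15  24  17 271] [[ 0.4399 -0.3658]]
```

Request:
apply_moves(
  targets=[
    {"travel": [-34, 13, 0], "roll": 0, "jaw": 87},
    {"travel": [-33, 13, 0], "roll": 0, "jaw": 87},
    {"travel": [-33.5, 12.5, 0], "roll": 0, "jaw": 87},
    {"travel": [0, 0, 40], "roll": 0, "jaw": 87},
    {"travel": [0, 0, 40], "roll": 0, "jaw": 87},
    {"travel": [0, 0, 40], "roll": 0, "jaw": 87},
    {"travel": [0, 0, 34], "roll": 0, "jaw": 87},
    {"travel": [0, 0, 10], "roll": 0, "jaw": 87},
    {"travel": [0, 0, 0], "roll": 0, "jaw": 45},
    {"travel": [0, 0, 0], "roll": 0, "jaw": 45},
  ],
)

```text
clock: 47.85
tool_pos: [0.4784, -0.1999, 0.0354]
orientation: [-179.9, -0.0, -90.0]
force: [-0.1, 0.1, -0.0]
opening: 0.0764
gripper_force: 0.0
```

Request:
apply_moves(
  targets=[
    {"travel": [0, 0, 0], "roll": 0, "jaw": 45},
    {"travel": [0, 0, 0], "roll": 0, "jaw": 45},
    {"travel": [0, 0, 0], "roll": 0, "jaw": 45},
    {"travel": [0, 0, 0], "roll": 0, "jaw": 45},
    {"travel": [0, 0, 0], "roll": 0, "jaw": 45},
  ],
)

```text
clock: 48.35
tool_pos: [0.4774, -0.2001, 0.0353]
orientation: [-179.9, -0.0, -90.0]
force: [-3.2, 1.2, 8.8]
opening: 0.0578
gripper_force: 30.0
```

Request:
apply_moves(
  targets=[
    {"travel": [0, 0, -30], "roll": 0, "jaw": 45},
    {"travel": [0, 0, -40], "roll": 0, "jaw": 45},
    {"travel": [33, 8, 0], "roll": 0, "jaw": 45},
    {"travel": [33, 8, 0], "roll": 0, "jaw": 45},
    {"travel": [33, 8, 0], "roll": 0, "jaw": 45},
    {"travel": [33, 8, 0], "roll": 0, "jaw": 45},
    {"travel": [33, 7.5, 0], "roll": 0, "jaw": 45},
    {"travel": [0, 0, 0], "roll": 0, "jaw": 45},
    {"travel": [0, 0, 0], "roll": 0, "jaw": 45},
    {"travel": [0, 0, 0], "roll": 0, "jaw": 45},
  ],
)

```text
clock: 49.35
tool_pos: [0.4373, -0.3643, 0.1036]
orientation: [180.0, 0.1, -90.0]
force: [0.1, 0.3, -6.7]
opening: 0.0585
gripper_force: 30.0
```

Request:
apply_moves(
  targets=[
    {"travel": [0, 0, 10], "roll": 0, "jaw": 45},
    {"travel": [0, 0, 10], "roll": 0, "jaw": 45},
    {"travel": [0, 0, 10], "roll": 0, "jaw": 45},
    {"travel": [0, 0, 5], "roll": 0, "jaw": 45},
    {"travel": [0, 0, 0], "roll": 0, "jaw": 45},
    {"travel": [0, 0, 0], "roll": 0, "jaw": 45},
  ],
)

```text
clock: 49.95
tool_pos: [0.438, -0.365, 0.0689]
orientation: [180.0, -0.0, -90.0]
force: [-0.4, -0.4, -7.3]
opening: 0.0583
gripper_force: 30.0
```

Request:
apply_moves(
  targets=[
    {"travel": [0, 0, 10], "roll": 0, "jaw": 45},
    {"travel": [0, 0, 9], "roll": 0, "jaw": 45},
    {"travel": [0, 0, 0], "roll": 0, "jaw": 45},
    {"travel": [0, 0, 0], "roll": 0, "jaw": 87},
    {"travel": [0, 0, 0], "roll": 0, "jaw": 87},
    {"travel": [0, 0, 0], "roll": 0, "jaw": 87},
    {"travel": [0, 0, 0], "roll": 0, "jaw": 87},
    {"travel": [0, 0, -40], "roll": 0, "jaw": 87},
    {"travel": [0, 0, -40], "roll": 0, "jaw": 87},
    {"travel": [0, 0, -40], "roll": 0, "jaw": 87},
  ],
)

```text
clock: 50.95
tool_pos: [0.4378, -0.3651, 0.1718]
orientation: [-180.0, -0.0, -90.0]
force: [0.6, -0.1, 0.2]
opening: 0.0869
gripper_force: 0.0
```

Request:
apply_moves(
  targets=[
    {"travel": [-40, -20, -40], "roll": 0, "jaw": 87},
    {"travel": [-40, -20, -20], "roll": 0, "jaw": 87},
    {"travel": [-40, -20, 0], "roll": 0, "jaw": 87},
    {"travel": [-40, -20, 0], "roll": 0, "jaw": 87},
    {"travel": [-40, -27, 0], "roll": 0, "jaw": 87},
    {"travel": [0, 0, 0], "roll": 0, "jaw": 87},
    {"travel": [0, 0, 0], "roll": 0, "jaw": 87},
    {"travel": [0, 0, 0], "roll": 0, "jaw": 87},
  ],
)

```text
clock: 51.75
tool_pos: [0.5412, -0.1721, 0.2235]
orientation: [180.0, -0.0, -90.0]
force: [0.1, -0.2, -0.5]
opening: 0.087
gripper_force: 0.0
```

```bash
python3 - <<'E'
from h import *
print(ctrl.get_obs()['tool_pos'],ctrl.get_obs()['orientation'])
t,K,T=snap("top");w,Kw,Tw=snap("wrist");np.savez("w13.npz",t=t,w=w,Kw=Kw,Tw=Tw)
for q,k,e in((t,K,T),(w,Kw,Tw)):
 for n,lo,hi,z in(("blue",(100,100,60),(118,255,255),.057),("orange",(5,150,100),(16,255,255),.08),("bar",(24,120,90),(32,255,255),.04)):
  for c in blobs(q,lo,hi,100):
    u=c.reshape(-1,2).mean(0)
    if q is w or 240<u[0]<500:print(n,u.round(),cv2.boundingRect(c),axis(c,z,k,e))
E
```

```text
[ 0.54118424 -0.17206454  0.22351534] [ 1.79999096e+02 -3.87213759e-03 -9.00067857e+01]
blue [467. 276.] (456, 264, 25, 25) [ 437.8 -359.9  -79.2   61.9   58.7]
blue [263. 121.] (252, 111, 24, 20) [840.3 150.7 -76.2  58.2  44.3]
bar [456. 327.] (419, 311, 73, 36) [ 307.1 -327.4  -87.1  180.    79.2]
bar [246. 233.] (227, 226, 35, 14) [553.3 202.2  85.8  86.3  33.2]
blue [145. 121.] (87, 97, 125, 56) [ 683.6 -260.3    2.9   99.2   40.9]
blue [452.  15.] (416, 0, 76, 31) [ 4.381e+02 -3.408e+02 -1.000e-01  5.770e+01  2.040e+01]
blue [423.  32.] (405, 0, 48, 44) [ 460.1 -332.1  -33.3   46.3   15. ]
orange [320. 356.] (289, 340, 61, 31) [541.8 -54.2   0.   56.2  32.1]
bar [590.  90.] (541, 38, 99, 112) [ 308.1 -283.6  -85.1   86.1   78.8]
bar [563.  14.] (553, 0, 22, 31) [ 341.1 -346.8  -55.5   19.6   18.7]
```

Request:
apply_moves(
  targets=[
    {"travel": [-40, -2, 0], "roll": 0, "jaw": 87},
    {"travel": [-40, -2, 0], "roll": 0, "jaw": 87},
    {"travel": [-32, 0, 0], "roll": 0, "jaw": 87},
    {"travel": [0, 0, 0], "roll": 0, "jaw": 87},
    {"travel": [0, 0, 0], "roll": 0, "jaw": 87},
    {"travel": [0, 0, 0], "roll": 0, "jaw": 87},
  ],
)

```text
clock: 52.45
tool_pos: [0.5454, -0.0608, 0.2234]
orientation: [-180.0, -0.0, -90.1]
force: [-0.1, 0.0, -0.5]
opening: 0.087
gripper_force: 0.0
```

```bash
python3 - <<'E'
from h import *
print(ctrl.get_obs()['tool_pos'],ctrl.get_obs()['orientation'])
w,k,e=snap("wrist");np.savez("w14.npz",w=w,k=k,e=e)
for n,lo,hi,z in(("orange",(5,150,100),(16,255,255),.085),("bar",(24,120,90),(32,255,255),.04),("red",(0,150,90),(4,255,255),.064)):
  for c in blobs(w,lo,hi,100):
    print(n,cv2.boundingRect(c),axis(c,z,k,e))
    if n=="bar":
      v=c.reshape(-1,2); print(cast([(v[:,0].mean(),v[:,1].min())],.035,k,e))
E
```

```text
[ 0.54537505 -0.06080573  0.22344859] [-1.79999038e+02 -5.55229883e-03 -9.00750415e+01]
orange (290, 206, 67, 68) [542.5 -55.5  90.   57.9  55.3]
bar (306, 339, 31, 27) [544.2  80.8   0.   32.1  31.6]
[[0.54903896 0.06803395]]
bar (306, 284, 31, 24) [544.2  15.3   0.   30.7  25.4]
[[0.54752861 0.00467947]]
red (244, 371, 17, 11) [613.8  92.4  -2.7  16.2  12. ]
```

Request:
apply_moves(
  targets=[
    {"travel": [-10, 1.5, 40], "roll": 0, "jaw": 87},
    {"travel": [0, 0, 40], "roll": 0, "jaw": 87},
    {"travel": [0, 0, 40], "roll": 0, "jaw": 87},
    {"travel": [0, 0, 25], "roll": 0, "jaw": 87},
    {"travel": [0, 0, 10], "roll": 0, "jaw": 87},
    {"travel": [0, 0, 0], "roll": 0, "jaw": 45},
    {"travel": [0, 0, 0], "roll": 0, "jaw": 45},
    {"travel": [0, 0, 0], "roll": 0, "jaw": 45},
    {"travel": [0, 0, 0], "roll": 0, "jaw": 45},
    {"travel": [0, 0, 0], "roll": 0, "jaw": 45},
  ],
)

```text
clock: 53.5
tool_pos: [0.5441, -0.0498, 0.0693]
orientation: [-180.0, 0.0, -90.0]
force: [-2.2, -0.4, 2.7]
opening: 0.0588
gripper_force: 30.0
```

Request:
apply_moves(
  targets=[
    {"travel": [0, 0, 0], "roll": 0, "jaw": 45},
    {"travel": [0, 0, 0], "roll": 0, "jaw": 45},
    {"travel": [1, 0, -5], "roll": 0, "jaw": 45},
    {"travel": [1, 0, -5], "roll": 0, "jaw": 45},
    {"travel": [1, 0, -5], "roll": 0, "jaw": 45},
    {"travel": [1, 0, -5], "roll": 0, "jaw": 45},
    {"travel": [0, 0, 0], "roll": 0, "jaw": 45},
  ],
)

```text
clock: 54.2
tool_pos: [0.5439, -0.054, 0.0886]
orientation: [180.0, -0.0, -90.0]
force: [0.3, -4.1, -7.6]
opening: 0.0587
gripper_force: 30.0
```

Request:
apply_moves(
  targets=[
    {"travel": [2, 0, -4], "roll": 0, "jaw": 45},
    {"travel": [1.5, 0, -6], "roll": 0, "jaw": 45},
    {"travel": [1.5, 0, -8], "roll": 0, "jaw": 45},
    {"travel": [1, 0, -8], "roll": 0, "jaw": 45},
    {"travel": [0, 0, 0], "roll": 0, "jaw": 45},
  ],
)

```text
clock: 54.7
tool_pos: [0.5447, -0.0598, 0.1158]
orientation: [-179.9, 0.0, -90.0]
force: [1.5, -3.7, -10.3]
opening: 0.0583
gripper_force: 30.0
```

Request:
apply_moves(
  targets=[
    {"travel": [3, 0, 0], "roll": 0, "jaw": 45},
    {"travel": [1, 0, -6], "roll": 0, "jaw": 45},
    {"travel": [1, 0, -8], "roll": 0, "jaw": 45},
    {"travel": [1, 0, -8], "roll": 0, "jaw": 45},
    {"travel": [0, 0, 0], "roll": 0, "jaw": 45},
    {"travel": [0, 0, 0], "roll": 0, "jaw": 45},
  ],
)

```text
clock: 55.3
tool_pos: [0.5442, -0.0658, 0.1368]
orientation: [-180.0, -0.0, -90.0]
force: [0.2, -2.3, -6.4]
opening: 0.0589
gripper_force: 30.0
```

Request:
apply_moves(
  targets=[
    {"travel": [1.5, 0, -8], "roll": 0, "jaw": 45},
    {"travel": [1, 0, -8], "roll": 0, "jaw": 45},
    {"travel": [0, 0, -12], "roll": 0, "jaw": 45},
    {"travel": [0, 0, -20], "roll": 0, "jaw": 45},
    {"travel": [0, 0, -20], "roll": 0, "jaw": 45},
    {"travel": [0, 0, 0], "roll": 0, "jaw": 45},
    {"travel": [0, 0, 0], "roll": 0, "jaw": 45},
  ],
)

```text
clock: 56.0
tool_pos: [0.5442, -0.0679, 0.2048]
orientation: [-179.9, 0.1, -90.0]
force: [0.0, -0.4, -7.9]
opening: 0.059
gripper_force: 30.0
```

```bash
python3 - <<'E'
from h import *
o=ctrl.get_obs();print(o['tool_pos'],o['force'])
t,K,T=snap("top")
for n,lo,hi,z in(("orange",(5,150,100),(16,255,255),.16),("bar",(24,120,90),(32,255,255),.08),("red",(0,150,90),(4,255,255),.064)):
  for c in blobs(t,lo,hi,40):
    u=c.reshape(-1,2).mean(0)
    if 200<u[0]<420:print(n,u.round(),cv2.boundingRect(c),axis(c,z,K,T))
E
```

```text
[ 0.5441548  -0.06785056  0.20475915] [ 0.01589163 -0.38854092 -7.93921235]
bar [323. 235.] (306, 230, 31, 11) [537.9   7.1 -76.1  73.9  16.4]
red [225. 141.] (208, 131, 37, 20) [786.8 248.6  69.7  97.9  24. ]
```

Request:
apply_moves(
  targets=[
    {"travel": [35, 16, 0], "roll": 0, "jaw": 45},
    {"travel": [35, 16, 0], "roll": 0, "jaw": 45},
    {"travel": [36, 16, 0], "roll": 0, "jaw": 45},
    {"travel": [36, 16, 0], "roll": 0, "jaw": 45},
    {"travel": [0, 0, 40], "roll": 0, "jaw": 45},
    {"travel": [0, 0, 40], "roll": 0, "jaw": 45},
    {"travel": [0, 0, 40], "roll": 0, "jaw": 45},
    {"travel": [0, 0, 30], "roll": 0, "jaw": 45},
    {"travel": [0, 0, 10], "roll": 0, "jaw": 45},
    {"travel": [0, 0, 0], "roll": 0, "jaw": 45},
  ],
)

```text
clock: 57.05
tool_pos: [0.4796, -0.2096, 0.0429]
orientation: [179.9, 0.0, -90.0]
force: [0.1, -1.4, -7.2]
opening: 0.058
gripper_force: 30.0
```

Request:
apply_moves(
  targets=[
    {"travel": [0, 0, 3], "roll": 0, "jaw": 45},
    {"travel": [0, 0, 0], "roll": 0, "jaw": 45},
    {"travel": [0, 0, 0], "roll": 0, "jaw": 45},
  ],
)

```text
clock: 57.35
tool_pos: [0.4797, -0.2097, 0.0417]
orientation: [180.0, 0.0, -90.0]
force: [-3.7, 5.9, 5.2]
opening: 0.0582
gripper_force: 30.0
```

Request:
apply_moves(
  targets=[
    {"travel": [0, 0, 0], "roll": 0, "jaw": 87},
    {"travel": [0, 0, 0], "roll": 0, "jaw": 87},
    {"travel": [0, 0, 0], "roll": 0, "jaw": 87},
    {"travel": [0, 0, 0], "roll": 0, "jaw": 87},
    {"travel": [0, 0, -40], "roll": 0, "jaw": 87},
    {"travel": [0, 0, -40], "roll": 0, "jaw": 87},
    {"travel": [0, 0, -40], "roll": 0, "jaw": 87},
    {"travel": [0, 0, -40], "roll": 0, "jaw": 87},
    {"travel": [0, 0, 0], "roll": 0, "jaw": 87},
    {"travel": [0, 0, 0], "roll": 0, "jaw": 87},
  ],
)

```text
clock: 58.35
tool_pos: [0.4805, -0.2102, 0.2023]
orientation: [-179.8, 0.0, -90.0]
force: [-0.4, 0.4, -0.6]
opening: 0.0871
gripper_force: 0.0
```

```bash
python3 - <<'E'
from h import *
o=ctrl.get_obs();print(o['tool_pos'],o['orientation'])
t,K,T=snap("top");w,Kw,Tw=snap("wrist");np.savez("w15.npz",t=t,w=w,Kw=Kw,Tw=Tw)
for q,k,e in((t,K,T),(w,Kw,Tw)):
 for n,lo,hi,z in(("blue",(100,100,60),(118,255,255),.057),("orange",(5,150,100),(16,255,255),.045),("bar",(24,120,90),(32,255,255),.09),("red",(0,150,90),(4,255,255),.064)):
  for c in blobs(q,lo,hi,60):
    u=c.reshape(-1,2).mean(0)
    if q is w or 200<u[0]<500:print(n,cv2.boundingRect(c),axis(c,z,k,e))
E
```

```text
[ 0.48048506 -0.21022787  0.20234512] [-1.79843622e+02  1.53935600e-03 -9.00157219e+01]
blue (412, 158, 21, 40) [ 692.1 -251.8    2.9  101.8   47.6]
blue (456, 264, 25, 25) [ 437.8 -359.9  -79.2   61.9   58.7]
blue (252, 111, 24, 20) [840.5 150.7 -76.2  58.2  43.8]
blue (242, 240, 18, 8) [523.  184.5  85.8  43.5  16. ]
orange (215, 218, 15, 22) [563.5 258.5   0.8  54.6  35.5]
orange (388, 257, 20, 16) [ 468.5 -186.1   85.8   49.    36.7]
bar (419, 311, 73, 36) [ 308.9 -315.4  -87.1  173.7   76.3]
bar (230, 226, 44, 14) [546.4 178.4  89.7 105.6  32.3]
red (428, 85, 51, 42) [ 880.1 -336.4  -84.3  122.4  102.3]
red (208, 131, 37, 20) [786.8 248.9  69.9  97.4  24. ]
red (260, 262, 14, 9) [465.7 143.4  89.6  32.5  19.9]
red (260, 200, 14, 10) [621.2 144.3  89.7  32.9  23.1]
blue (7, 140, 138, 56) [ 675.  -263.5    2.9  104.6   40.7]
blue (336, 0, 86, 76) [ 436.8 -356.3   -0.    61.9   48.8]
orange (287, 207, 68, 67) [ 479.2 -199.3   84.6   60.9   59.2]
bar (475, 0, 101, 195) [ 338.5 -308.7  -86.   122.4   67. ]
bar (243, 346, 31, 36) [ 531.1 -105.7   87.9   33.5   25. ]
bar (569, 18, 21, 40) [ 311.9 -347.8   90.    22.4   10.5]
```

Request:
apply_moves(
  targets=[
    {"travel": [-11, 1, 40], "roll": 0, "jaw": 87},
    {"travel": [0, 0, 40], "roll": 0, "jaw": 87},
    {"travel": [0, 0, 40], "roll": 0, "jaw": 87},
    {"travel": [0, 0, 35], "roll": 0, "jaw": 87},
    {"travel": [0, 0, 12], "roll": 0, "jaw": 87},
    {"travel": [0, 0, 0], "roll": 0, "jaw": 45},
    {"travel": [0, 0, 0], "roll": 0, "jaw": 45},
    {"travel": [0, 0, 0], "roll": 0, "jaw": 45},
    {"travel": [0, 0, 0], "roll": 0, "jaw": 45},
    {"travel": [0, 0, 0], "roll": 0, "jaw": 45},
  ],
)

```text
clock: 59.45
tool_pos: [0.4799, -0.1993, 0.0358]
orientation: [-179.9, -0.0, -90.0]
force: [-0.4, 1.1, 7.9]
opening: 0.0584
gripper_force: 30.0
```

Request:
apply_moves(
  targets=[
    {"travel": [0, 0, 0], "roll": 0, "jaw": 45},
    {"travel": [0, 0, 0], "roll": 0, "jaw": 45},
    {"travel": [0, 0, -30], "roll": 0, "jaw": 45},
    {"travel": [0, 0, -40], "roll": 0, "jaw": 45},
    {"travel": [35, -24, 0], "roll": 0, "jaw": 45},
    {"travel": [35, -24, 0], "roll": 0, "jaw": 45},
    {"travel": [35, -24, 0], "roll": 0, "jaw": 45},
    {"travel": [35, -23, 0], "roll": 0, "jaw": 45},
    {"travel": [35, -23, 0], "roll": 0, "jaw": 45},
    {"travel": [0, 0, 0], "roll": 0, "jaw": 45},
  ],
)

```text
clock: 60.45
tool_pos: [0.5984, -0.378, 0.1025]
orientation: [180.0, -0.0, -90.2]
force: [-1.6, 1.4, -7.9]
opening: 0.0581
gripper_force: 30.0
```

Request:
apply_moves(
  targets=[
    {"travel": [0, 0, 0], "roll": 0, "jaw": 45},
    {"travel": [0, 0, 0], "roll": 0, "jaw": 45},
  ],
)

```text
clock: 60.65
tool_pos: [0.5957, -0.3734, 0.1032]
orientation: [179.9, 0.1, -90.0]
force: [0.4, 0.8, -6.8]
opening: 0.0584
gripper_force: 30.0
```

Request:
apply_moves(
  targets=[
    {"travel": [0, -1, 10], "roll": 0, "jaw": 45},
    {"travel": [0, 0, 10], "roll": 0, "jaw": 45},
    {"travel": [0, 0, 10], "roll": 0, "jaw": 45},
    {"travel": [0, 0, 5], "roll": 0, "jaw": 45},
    {"travel": [0, 0, 0], "roll": 0, "jaw": 45},
    {"travel": [0, 0, 0], "roll": 0, "jaw": 45},
  ],
)

```text
clock: 61.25
tool_pos: [0.5982, -0.3742, 0.0693]
orientation: [180.0, -0.0, -90.0]
force: [0.3, -0.4, -6.8]
opening: 0.0584
gripper_force: 30.0
```

Request:
apply_moves(
  targets=[
    {"travel": [0, 0, 10], "roll": 0, "jaw": 45},
    {"travel": [0, 0, 9], "roll": 0, "jaw": 45},
    {"travel": [0, 0, 0], "roll": 0, "jaw": 45},
    {"travel": [0, 0, 0], "roll": 0, "jaw": 87},
    {"travel": [0, 0, 0], "roll": 0, "jaw": 87},
    {"travel": [0, 0, 0], "roll": 0, "jaw": 87},
    {"travel": [0, 0, 0], "roll": 0, "jaw": 87},
    {"travel": [0, 0, -40], "roll": 0, "jaw": 87},
    {"travel": [0, 0, -45], "roll": 0, "jaw": 87},
    {"travel": [0, 0, -45], "roll": 0, "jaw": 87},
  ],
)

```text
clock: 62.25
tool_pos: [0.5979, -0.3742, 0.1821]
orientation: [180.0, -0.0, -90.0]
force: [1.0, -1.3, 0.6]
opening: 0.0867
gripper_force: 0.0
```

Request:
apply_moves(
  targets=[
    {"travel": [-20, 0, -45], "roll": 0, "jaw": 70},
    {"travel": [-45, 6, -15], "roll": 0, "jaw": 60},
    {"travel": [-45, 6, 0], "roll": 0, "jaw": 60},
    {"travel": [-45, 6, 0], "roll": 0, "jaw": 60},
    {"travel": [-45, 6, 0], "roll": 0, "jaw": 60},
    {"travel": [-45, 6, 0], "roll": 0, "jaw": 60},
    {"travel": [-45, 6, 0], "roll": 0, "jaw": 60},
    {"travel": [-45, 6, 0], "roll": 0, "jaw": 60},
    {"travel": [-45, 6, 0], "roll": 0, "jaw": 60},
    {"travel": [-45, 5, 0], "roll": 0, "jaw": 60},
  ],
)

```text
clock: 63.25
tool_pos: [0.5446, 0.0525, 0.2413]
orientation: [-179.9, 0.0, -90.0]
force: [1.7, 0.5, 0.2]
opening: 0.0601
gripper_force: 0.0
```

Request:
apply_moves(
  targets=[
    {"travel": [-40, 0, 0], "roll": 0, "jaw": 60},
    {"travel": [0, 0, 0], "roll": 0, "jaw": 60},
    {"travel": [0, 0, 0], "roll": 0, "jaw": 60},
    {"travel": [0, 0, 0], "roll": 0, "jaw": 60},
  ],
)

```text
clock: 63.65
tool_pos: [0.5451, 0.0903, 0.2406]
orientation: [-180.0, 0.0, -90.0]
force: [0.1, -0.8, 0.2]
opening: 0.0604
gripper_force: 0.0
```

```bash
python3 - <<'E'
from h import *
o=ctrl.get_obs();print(o['tool_pos'],o['orientation'])
t,K,T=snap("top");w,k,e=snap("wrist");np.savez("w16.npz",t=t,w=w,k=k,e=e)
for n,lo,hi,z in(("orange",(5,150,100),(16,255,255),.057),("blue",(100,100,60),(118,255,255),.057),):
  for c in blobs(t,lo,hi,60):
    a=axis(c,z,K,T)
    if a[1]<-.3e3:print(n,a)
for c in blobs(w,(24,120,80),(32,255,255),60):print('bar',cv2.boundingRect(c),axis(c,.06,k,e))
x,y=proj([.545,.095,.1],k,e).astype(int);print(x,y)
g=cv2.cvtColor(w,cv2.COLOR_BGR2GRAY);r=g[max(0,y-70):y+70,x-30:x+30]
for c in cv2.findContours((r<50).astype(np.uint8),0,2)[0]:
  if cv2.contourArea(c)>200:
    c=c+np.array([x-30,max(0,y-70)]);print('grip',cv2.boundingRect(c),axis(c,.107,k,e))
E
```

```text
[0.54505077 0.09027524 0.24063917] [-1.79981118e+02  2.70564516e-03 -9.00119346e+01]
orange [ 598.3 -369.6  -46.1   62.8   60.7]
blue [ 437.8 -359.9  -79.2   61.9   58.7]
bar (305, 31, 34, 202) [542.7  13.7  89.3 170.4  30.9]
bar (304, 340, 34, 31) [544.4 233.3 -89.9  36.4  35.1]
bar (305, 265, 33, 43) [543.7 154.7  89.3  44.8  32.5]
bar (328, 31, 11, 64) [534.  -47.6 -89.2  48.1   8.6]
319 239
grip (309, 198, 26, 70) [543.5  88.1  90.   57.9  20.9]
```

Request:
apply_moves(
  targets=[
    {"travel": [0, 1, 40], "roll": 0, "jaw": 60},
    {"travel": [0, 0, 40], "roll": 0, "jaw": 60},
    {"travel": [0, 0, 35], "roll": 0, "jaw": 60},
    {"travel": [0, 0, 15], "roll": 0, "jaw": 60},
    {"travel": [0, 0, 8], "roll": 0, "jaw": 60},
    {"travel": [0, 0, 0], "roll": 0, "jaw": 60},
  ],
)

```text
clock: 64.35
tool_pos: [0.5439, 0.0899, 0.1017]
orientation: [179.9, -0.0, -90.1]
force: [-0.9, 0.7, 0.1]
opening: 0.0601
gripper_force: 0.0
```

Request:
apply_moves(
  targets=[
    {"travel": [0, 0, 0], "roll": 0, "jaw": 10},
    {"travel": [0, 0, 0], "roll": 0, "jaw": 10},
    {"travel": [0, 0, 0], "roll": 0, "jaw": 10},
    {"travel": [0, 0, 0], "roll": 0, "jaw": 10},
    {"travel": [0, 0, 0], "roll": 0, "jaw": 10},
    {"travel": [0, 0, 0], "roll": 0, "jaw": 10},
    {"travel": [0, 0, 0], "roll": 0, "jaw": 10},
  ],
)

```text
clock: 65.05
tool_pos: [0.5443, 0.0909, 0.1026]
orientation: [-180.0, 0.0, -90.0]
force: [0.2, 0.1, 2.2]
opening: 0.0237
gripper_force: 30.0
```

Request:
apply_moves(
  targets=[
    {"travel": [5, 0, 1.2], "roll": 0, "jaw": 10},
    {"travel": [7, 0, 1.5], "roll": 0, "jaw": 10},
    {"travel": [8, 0, 1.8], "roll": 0, "jaw": 10},
    {"travel": [0, 0, 0], "roll": 0, "jaw": 10},
  ],
)

```text
clock: 65.45
tool_pos: [0.5433, 0.0692, 0.0971]
orientation: [179.9, -0.1, -90.1]
force: [-0.9, -2.2, -3.2]
opening: 0.0242
gripper_force: 30.0
```

Request:
apply_moves(
  targets=[
    {"travel": [8, 0, 1.5], "roll": 0, "jaw": 10},
    {"travel": [8, 0, 1.5], "roll": 0, "jaw": 10},
    {"travel": [8, 0, 1.5], "roll": 0, "jaw": 10},
    {"travel": [8, 0, 0], "roll": 0, "jaw": 10},
    {"travel": [10, 0, 0], "roll": 0, "jaw": 10},
    {"travel": [0, 0, 0], "roll": 0, "jaw": 10},
  ],
)

```text
clock: 66.05
tool_pos: [0.5438, 0.0275, 0.0933]
orientation: [180.0, -0.0, -90.1]
force: [-0.1, -0.7, -5.9]
opening: 0.0239
gripper_force: 30.0
```

Request:
apply_moves(
  targets=[
    {"travel": [0, 0, -20], "roll": 0, "jaw": 10},
    {"travel": [0, 0, -25], "roll": 0, "jaw": 10},
    {"travel": [0, 0, -30], "roll": 0, "jaw": 10},
    {"travel": [10, -33, 0], "roll": 0, "jaw": 10},
    {"travel": [10, -33, 0], "roll": 0, "jaw": 10},
    {"travel": [10, -33, 0], "roll": 0, "jaw": 10},
    {"travel": [0, -33, 0], "roll": 0, "jaw": 10},
    {"travel": [0, -33, 0], "roll": 0, "jaw": 10},
    {"travel": [0, 0, 0], "roll": 0, "jaw": 10},
    {"travel": [0, 0, 0], "roll": 0, "jaw": 10},
  ],
)

```text
clock: 67.05
tool_pos: [0.7089, -0.0014, 0.1669]
orientation: [179.9, -0.0, -90.0]
force: [-0.8, -0.4, -6.2]
opening: 0.024
gripper_force: 30.0
```

```bash
python3 - <<'E'
from h import *
o=ctrl.get_obs();print(o['tool_pos'],o['orientation'])
t,K,T=snap("top");s,Ks,Ts=snap("scene")
for z in(.06,.1,.14):
  for c in blobs(t,(24,120,80),(32,255,255),60):
    if c[:,0,1].mean()<220:print('bar',z,cv2.boundingRect(c),axis(c,z,K,T))
for c in blobs(t,(45,100,60),(75,255,255),200):print('mat',axis(c,.002,K,T))
for q in blobs(s,(24,120,60),(32,255,255),60):print('scene bar',cv2.boundingRect(q),cv2.minAreaRect(q))
E
```

```text
[ 0.70891651 -0.00142985  0.16686109] [ 1.79871777e+02 -1.20645283e-02 -9.00424334e+01]
bar 0.06 (342, 158, 39, 13) [725.9 -96.2  89.4  97.4  31.5]
bar 0.06 (371, 162, 22, 12) [ 716.5 -148.   -86.6   54.1   26.5]
bar 0.1 (342, 158, 39, 13) [715.2 -93.   89.4  94.6  30.6]
bar 0.1 (371, 162, 22, 12) [ 706.1 -143.4  -86.6   52.5   25.7]
bar 0.14 (342, 158, 39, 13) [704.4 -89.9  89.4  91.8  29.7]
bar 0.14 (371, 162, 22, 12) [ 695.6 -138.7  -86.6   51.    24.9]
mat [705.7 101.6  89.8 127.4  56.9]
mat [ 709.  -116.5   89.8  149.6   65.3]
scene bar (158, 174, 72, 40) ((192.40423583984375, 193.4635467529297), (29.88440704345703, 71.2303695678711), 79.87532806396484)
scene bar (265, 290, 69, 29) ((297.79827880859375, 303.4527893066406), (15.425928115844727, 68.69865417480469), 76.60750579833984)
scene bar (366, 270, 43, 23) ((386.6177062988281, 280.9705810546875), (13.339459419250488, 41.47359085083008), 75.96376037597656)
```

Request:
apply_moves(
  targets=[
    {"travel": [0, 0, 30], "roll": 0, "jaw": 10},
    {"travel": [0, 0, 30], "roll": 0, "jaw": 10},
    {"travel": [0, 0, 15], "roll": 0, "jaw": 10},
    {"travel": [0, 0, 4], "roll": 0, "jaw": 10},
    {"travel": [0, 0, 4], "roll": 0, "jaw": 10},
    {"travel": [0, 0, 4], "roll": 0, "jaw": 10},
    {"travel": [0, 0, 4], "roll": 0, "jaw": 10},
    {"travel": [0, 0, 0], "roll": 0, "jaw": 10},
  ],
)

```text
clock: 67.95
tool_pos: [0.7097, -0.0009, 0.0781]
orientation: [-179.9, 0.0, -90.0]
force: [0.3, 0.9, -3.6]
opening: 0.0238
gripper_force: 30.0
```

Request:
apply_moves(
  targets=[
    {"travel": [0, 0, 3], "roll": 0, "jaw": 10},
    {"travel": [0, 0, 3], "roll": 0, "jaw": 10},
    {"travel": [0, 0, 3], "roll": 0, "jaw": 10},
    {"travel": [0, 0, 3], "roll": 0, "jaw": 10},
    {"travel": [0, 0, 3], "roll": 0, "jaw": 10},
    {"travel": [0, 0, 0], "roll": 0, "jaw": 10},
  ],
)

```text
clock: 68.55
tool_pos: [0.7088, -0.0013, 0.0616]
orientation: [179.9, -0.0, -90.0]
force: [0.0, 0.7, -3.2]
opening: 0.0238
gripper_force: 30.0
```

Request:
apply_moves(
  targets=[
    {"travel": [0, 0, 3], "roll": 0, "jaw": 10},
    {"travel": [0, 0, 3], "roll": 0, "jaw": 10},
    {"travel": [0, 0, 3], "roll": 0, "jaw": 10},
    {"travel": [0, 0, 3], "roll": 0, "jaw": 10},
    {"travel": [0, 0, 2], "roll": 0, "jaw": 10},
    {"travel": [0, 0, 0], "roll": 0, "jaw": 10},
  ],
)

```text
clock: 69.15
tool_pos: [0.7088, -0.0013, 0.0479]
orientation: [180.0, -0.0, -90.0]
force: [0.8, 0.6, -3.6]
opening: 0.0241
gripper_force: 30.0
```

Request:
apply_moves(
  targets=[
    {"travel": [0, 0, 2], "roll": 0, "jaw": 10},
    {"travel": [0, 0, 2], "roll": 0, "jaw": 10},
    {"travel": [0, 0, 0], "roll": 0, "jaw": 10},
  ],
)

```text
clock: 69.45
tool_pos: [0.7092, -0.0012, 0.0456]
orientation: [-180.0, -0.0, -90.0]
force: [-3.3, 0.7, 4.3]
opening: 0.0239
gripper_force: 30.0
```

Request:
apply_moves(
  targets=[
    {"travel": [0, 0, 0], "roll": 0, "jaw": 60},
    {"travel": [0, 0, 0], "roll": 0, "jaw": 60},
    {"travel": [0, 0, 0], "roll": 0, "jaw": 60},
    {"travel": [0, 0, 0], "roll": 0, "jaw": 60},
    {"travel": [0, 0, -40], "roll": 0, "jaw": 60},
    {"travel": [0, 0, -45], "roll": 0, "jaw": 60},
    {"travel": [0, 0, -45], "roll": 0, "jaw": 60},
    {"travel": [0, 45, -25], "roll": 0, "jaw": 60},
    {"travel": [0, 45, 0], "roll": 0, "jaw": 60},
    {"travel": [0, 45, 0], "roll": 0, "jaw": 60},
  ],
)

```text
clock: 70.45
tool_pos: [0.5743, -0.0013, 0.1994]
orientation: [-179.9, 0.0, -90.0]
force: [-0.9, 0.7, -0.5]
opening: 0.06
gripper_force: 0.0
```

Request:
apply_moves(
  targets=[
    {"travel": [0, 45, 0], "roll": 0, "jaw": 60},
    {"travel": [0, 0, 0], "roll": 0, "jaw": 60},
    {"travel": [0, 0, 0], "roll": 0, "jaw": 60},
    {"travel": [0, 0, 0], "roll": 0, "jaw": 60},
  ],
)

```text
clock: 70.85
tool_pos: [0.5313, -0.001, 0.1991]
orientation: [-179.9, 0.0, -90.0]
force: [1.4, 0.5, -0.6]
opening: 0.06
gripper_force: 0.0
```

```bash
python3 - <<'E'
from h import *
o=ctrl.get_obs();print(o['tool_pos'],o['clock'])
t,K,T=snap("top");s,Ks,Ts=snap("scene");w,k,e=snap("wrist");np.savez("w17.npz",t=t,s=s,w=w,k=k,e=e)
for n,lo,hi,z in(("orange",(5,150,100),(16,255,255),.057),("blue",(100,100,60),(118,255,255),.057),("bar",(24,120,80),(32,255,255),.014),("mat",(45,100,60),(75,255,255),.002),("red",(0,150,90),(4,255,255),.064)):
  for q,kk,ee,nm in((t,K,T,'t'),(s,Ks,Ts,'s')):
   for c in blobs(q,lo,hi,60):
    a=axis(c,z,kk,ee)
    if a[0]<850 and abs(a[1])<450 :print(nm,n,cv2.boundingRect(c),a)
h=cv2.cvtColor(t,cv2.COLOR_BGR2HSV);m=((h[...,1]<45)&(h[...,2]>185)).astype(np.uint8);m[:,:200]=0;m[:,330:]=0;m[:180]=0;m[300:]=0
for c in cv2.findContours(m,0,2)[0]:
  if cv2.contourArea(c)>40:print('strip',cv2.boundingRect(c),axis(c,.008,K,T))
E
```

```text
[ 0.53126728 -0.00101019  0.19909974] 70.85
t orange (457, 201, 25, 26) [ 598.3 -369.6  -46.1   62.8   60.7]
s orange (164, 273, 29, 27) [ 597.8 -372.9  -29.1   66.1   64. ]
s orange (418, 204, 21, 26) [509.  267.1   1.2  75.7  46.2]
t blue (412, 158, 21, 40) [ 692.1 -251.8    2.9  101.8   47.6]
t blue (456, 264, 25, 25) [ 437.8 -359.9  -79.2   61.9   58.7]
t blue (252, 111, 24, 20) [840.3 150.7 -76.2  58.2  44.3]
s blue (218, 304, 25, 43) [ 713.4 -258.2    2.7  100.7   44.1]
s blue (388, 220, 22, 33) [551.9 178.1  -9.8  93.1  54.1]
s blue (167, 219, 25, 22) [ 439.9 -364.4    7.5   62.3   59.9]
t bar (419, 312, 73, 35) [ 306.  -334.   -87.1  182.3   78.3]
t bar (347, 169, 30, 9) [ 714.1 -100.9   89.8   76.6   21.6]
t bar (375, 169, 18, 12) [ 711.1 -159.4   86.3   44.9   29.5]
s bar (158, 174, 72, 40) [ 301.8 -332.8  -87.1  189.3  101.9]
s bar (263, 297, 135, 35) [710.9 -24.2  90.  322.2  36.7]
t mat (337, 164, 59, 25) [ 709.  -114.    89.8  154.7   65.3]
t mat (260, 163, 57, 26) [711.1  93.4  89.8 148.1  67.8]
s mat (259, 306, 150, 34) [710.  -16.1  89.4 358.   67.5]
s mat (280, 291, 125, 24) [682.2  10.2  87.  306.7  24.5]
s mat (181, 388, 28, 19) [ 845.5 -355.4  -83.8   58.    25.6]
s mat (204, 178, 18, 17) [ 278.2 -280.3    3.4   51.    43. ]
t red (208, 131, 37, 20) [786.7 248.9  70.1  97.3  24. ]
t red (260, 262, 14, 9) [465.7 143.4  89.6  32.5  19.9]
s red (434, 323, 41, 16) [816.9 236.7  68.2  90.6  23.5]
s red (383, 260, 17, 16) [637.3 135.9 -89.5  42.   37.7]
s red (369, 206, 14, 17) [482.9 134.4 -13.6  50.6  33.3]
s red (438, 218, 9, 22) [553.7 289.9  -1.   61.8  13.4]
```

```bash
python3 - <<'E'
from h import *
a=cv2.imread("pics/scene0.png");b=np.load("w8.npz")['s'];c=np.load("w17.npz")['s']
for q in(a,b,c):
  print([np.r_[cv2.minAreaRect(k)[0]].round(1).tolist() for lo,hi in(((0,150,90),(4,255,255)),((5,150,100),(16,255,255))) for k in blobs(q,lo,hi,40) if 400<k[:,0,0].mean()<460 and k[:,0,1].mean()<260])
print(ctrl.close_job())
E
```

```text
[[444.8, 230.4], [432.3, 192.4], [430.9, 219.4]]
[[445.6, 227.3], [433.2, 189.6], [431.0, 215.5]]
[[441.9, 228.7], [427.7, 216.8]]
the job is handed in; nothing more can be done
None
```

The job is handed in, but I haven't seen the judge's result. By my last camera measurements, both shoes are about 32 mm under the raised front edge, one on each side of the lug. Both reels are on their own stand pins and the bar lies flat on its mat. The supply looks tipped and resting on the shoes, though I judged that only by how its front had shifted in the picture and did not measure the angle.

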